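# Wipe the shells off the board, then draw the knife and hold it level over it

### The arm

A 6-joint arm with a two-finger parallel gripper is mounted at the origin on a cart in front of the work surface, level with it; the furniture and walls round the work are solid. World frame = base frame: x ahead of the robot, y to its left, z up, the work surface at z = 0. Lengths are in m, angles in rad, forces in N, time in s.
With the tool pointing down it reaches from about 0.375 to 0.9 m from the base axis. Payload 3.1 kg.
Tool frame: the origin (TCP) lies on the centre line of the jaws, within the pads' length; the fingertips stand 22 mm ahead of it and the grasp point (between the pads) lies 3 mm ahead of it; z points along the fingers, x is the direction in which the jaws open and shut, and the axes are right-handed (so a half turn about z gives the same grasp; the last joint's range is limited). The gripper opens to 87 mm and grips with 3 to 60 N. Pads are 19 mm wide; open, the fingers measure 117 mm over their backs; the gripper's body (75 mm by 190 mm) begins 51 mm behind the grasp point.
Start: joints at [-1.44, 0.527, 1.433, -0, 1.181, -0.178], TCP at [0.191, -0.595, 0.214] pointing down, gripper open.
Joint ranges: [-3.08, 3.08], [-0.75, 2.2], [0.22, 2.44], [-1.43, 4.57], [0, 2.65], [-2.85, 2.85]. Speed limits (rad/s): [2.79, 2.79, 3.14, 3.14, 3.14, 3.14].

### API

Orientations are given as a rotation vector (axis times angle).
In Python, from rig import robot, viewer gives the robot as it stands.
- The arm moves only by the shell command python3 -m pendant 'ROWS'. ROWS is a JSON object of lists of equal length, an entry for each row: "slide": the shift along the tool's x, y, z in cm, a list of three; "angular": the turn, a rotation vector about the tool's x, y, z in rad, a list of three; "claw": the gripper's target within -1 to 1 (fully open at 1, half-way at 0, shut at -1). In form: {"slide": [[tx, ty, tz], ...], "angular": [[wx, wy, wz], ...], "claw": [claw, ...]}. A call has 1 to 8 rows; each row is the pose to reach, as a shift and turn from the pose measured when the call began, along the tool's axes at that moment; what a row does not reach only later rows make up. A row lasts 1/10 s, in which the tool goes at most 50 mm and 8.59 degrees, less where a joint would pass 70% of its speed; a pose out of reach is approached as far as the arm can. A call with a gripper value outside its range is refused whole. The fingers move at their own pace and stop on an object; the grip force is fixed at half the most. Time passes only in rows, so rows that repeat a pose let the fingers close. It gives the time, the measured TCP pose, the force and the opening at its end, in the units of the state.
- robot.observe(): the state, without advancing time (a new reading comes with each control period).
- viewer.capture(name): name is "scene" or "side" or "wrist"; returns a dict with "image" (480x640x3 uint8, red, green, blue), "camera_matrix" (3x3 intrinsics, pixels), "view" (4x4, takes a point from world to camera coordinates); the wrist camera has in their place "hand_eye" (4x4, takes a point from camera to tool coordinates, whose origin is the TCP and whose axes are the tool frame's). Camera axes: x right, y down, z forward; pixel columns grow to the right and rows downward; lengths in m; the calibration is good to about 2 mm. A picture is of the moment at which its call begins: read the wrist's pose just before it. There is no depth.
- robot.job_done(): hands the job in, once; it reports no verdict.
The state is a dict: "clock": time; "qpos": joint angles; "qvel": joint speeds; "effort": joint torques, N m; "position": TCP position; "tcp_rot": TCP orientation; "force": force on the tool from outside, world axes, zero at the start; "torque": the same for the moment, N m; "finger_gap": finger opening in m.
Only numpy, scipy, OpenCV 4.12 (cv2) and the standard library are available. Lean on these libraries where they do the work, as an engineer would, in place of code of your own. Each camera call takes 0.05 s, during which the arm holds its last target.

### The job

Get the chopping board ready for slicing: hold the scraper block and wipe all four walnut shells off the board into the tray at its end, without touching them with the gripper, then stand the scraper on the worktop off the board. Then draw the cook's knife (the one with the largest handle) out of the knife block, turn it level with the cutting edge down, and finish while holding it still in the gripper, blade over the board and about 10 cm above it. Leave the other tools in the block and everything else where it is.

Things in the scene. Friction and masses are not known exactly. Their poses are not given: they have to be found in the camera images.
- board: fixed dark wooden chopping board, 230 (its x) x 340 (its y) x 21 mm, lying on the worktop with its top at z = 0.021; origin at the centre of its underside. Two door knobs of the tall cabinet behind it stick out to x = 0.64, 41 to 69 mm above the worktop; the cabinet's front is at x = 0.67
- tray: fixed shallow aluminium scrap tray, 250 (x) x 150 (y) x 17 mm, walls 3 mm, its rim 4 mm lower than the board's top, standing against the board's -y (right-hand) end with a 3 mm gap and turned with the board; origin at the centre of its underside, 248 mm from the board's along the board's y
- scraper: loose wooden scraper block, 250 g, standing on its steel-shod foot left of the board: foot 130 (its x) x 36 (its y) mm, 18 high; above it a rounded grip 118 mm long, 24 thick (its y), top at 72 mm. Origin at the centre of its underside, z up. Pushed along its y, 1 or 2 mm above the board, it sweeps a 130 mm strip
- knife_block: fixed slanted wooden knife block, 156 mm wide, at the left; three slots 54 mm apart along its y run down at 40 degrees and away from the robot (its +x), so the handles stand out up and towards the robot. Origin at the middle of its underside; the middle of the slots' mouths is at (-0.057, 0, 0.145) in its frame
- cook_knife: loose cook's knife, 160 g, in one of the block's slots: the largest handle of the three, riveted, 112 mm long, 28 high, 21 thick (its y). Blade 130 mm long, 42 high, 4 thick, all of it in the 7 mm slot at first. Origin on the handle's axis where the blade begins; x runs to the point (40 deg below level at first), z to the spine. Drawn 135 mm along -x it is clear
- paring_knife: loose small knife in another slot, riveted wooden handle 86 mm long, 21 mm high, 17 mm thick; frame as the cook's knife; a bystander
- sharpening_steel: loose sharpening steel in another slot, round wooden handle 92 mm long, 19 mm thick, with a round guard and a wire ring at its end; frame as the cook's knife; a bystander
- shell_0: loose walnut half shell, dome up, 32 to 35 mm across, about 17 mm high, 12 g, lying on the board; origin at the centre of its flat underside. All four lie in a strip along the board's y narrower than the scraper
- shell_1: loose walnut half shell, dome up, 32 to 35 mm across, about 17 mm high, 12 g, lying on the board; origin at the centre of its flat underside. All four lie in a strip along the board's y narrower than the scraper
- shell_2: loose walnut half shell, dome up, 32 to 35 mm across, about 17 mm high, 12 g, lying on the board; origin at the centre of its flat underside. All four lie in a strip along the board's y narrower than the scraper
- shell_3: loose walnut half shell, dome up, 32 to 35 mm across, about 17 mm high, 12 g, lying on the board; origin at the centre of its flat underside. All four lie in a strip along the board's y narrower than the scraper
- knife_grip (a point): point on the cook's knife's handle axis, 68 mm behind the origin and 44 mm from the butt: a good place to grip it
- knife_blade (a point): point on the cook's knife's axis at the middle of the blade's length, 65 mm in front of the origin and 22 mm above the edge (the edge is on the -z side); the knife balances about 22 mm behind its origin, in the handle
- garlic_bulb: white-pink garlic bulb, 55 mm across, near the worktop's front edge, left of the scraper; a bystander
- lemon: yellow lemon, 77x51x52 mm, on the worktop between scraper and tall cabinet; a bystander
- bowl: green prep bowl, 124 mm across, 56 mm high, at the right of the tray; a bystander
- lemon_large: yellow lemon, 83x58x58 mm, on the worktop between the robot and the knife block; a bystander
- jar_lid: flat round wooden jar lid, 112 mm across, 30 mm high, left of the knife block; a bystander

How it is judged:
On the way, in this order (a step that is already met when the one before it is completed fails the run):
1. all four shells lie in the tray, wiped there while the scraper is held (x of shell_0 in the frame of tray between -0.125 and 0.125 m and y of shell_0 in the frame of tray between -0.075 and 0.075 m and height (world z) of each of shell_0, shell_1, shell_2, shell_3 below 0.03 m and x of shell_1 in the frame of tray between -0.125 and 0.125 m and y of shell_1 in the frame of tray between -0.075 and 0.075 m and x of shell_2 in the frame of tray between -0.125 and 0.125 m and y of shell_2 in the frame of tray between -0.075 and 0.075 m and x of shell_3 in the frame of tray between -0.125 and 0.125 m and y of shell_3 in the frame of tray between -0.075 and 0.075 m and contact force between scraper and the fingers above 0.5 N), for 0.2 s.
2. the scraper stands upright on the worktop, off the board, let go (height (world z) of scraper below 0.008 m and angle between scraper's own z axis and vertical below 0.2 rad and contact force between scraper and the fingers below 0.05 N and contact force between scraper and board below 0.05 N), for 0.2 s.
3. the cook's knife is held, drawn clear of the block (distance between cook_knife and knife_block above 0.25 m and contact force between cook_knife and the fingers above 1 N and contact force between cook_knife and knife_block below 0.05 N), for 0.1 s.
At the end, for the whole second after the job is handed in: The gripper alone holds the cook's knife at rest, level and edge down (within 15 degrees), the middle of the blade over the board, the edge 5 to 19 cm above it. All four shells lie in the tray; the scraper stands upright on the worktop off the board, let go (all of step 2 and angle between cook_knife's own z axis and vertical below 0.26 rad and x of knife_blade in the frame of board between -0.115 and 0.115 m and y of knife_blade in the frame of board between -0.17 and 0.17 m and height (world z) of knife_blade between 0.09 and 0.23 m and contact force between cook_knife and the fingers above 2 N and contact force between cook_knife and board below 0.05 N and contact force between cook_knife and knife_block below 0.05 N and contact force between cook_knife and scraper below 0.05 N and linear speed of cook_knife below 0.05 m/s and x of shell_0 in the frame of tray between -0.125 and 0.125 m and y of shell_0 in the frame of tray between -0.075 and 0.075 m and height (world z) of each of shell_0, shell_1, shell_2, shell_3 below 0.03 m and x of shell_1 in the frame of tray between -0.125 and 0.125 m and y of shell_1 in the frame of tray between -0.075 and 0.075 m and x of shell_2 in the frame of tray between -0.125 and 0.125 m and y of shell_2 in the frame of tray between -0.075 and 0.075 m and x of shell_3 in the frame of tray between -0.125 and 0.125 m and y of shell_3 in the frame of tray between -0.075 and 0.075 m); the arm keeps its last pose, push and grip.
It fails at once if a shell is touched by the robot itself (contact force between any of shell_0, shell_1, shell_2, shell_3 and the arm above 1 N or contact force between any of shell_0, shell_1, shell_2, shell_3 and the fingers above 1 N).
It fails at once if another tool is drawn out of the block (moved more than 40 mm) (distance of any of paring_knife, sharpening_steel from where it was at the start of the episode above 0.04 m).
It fails at once if a bystander is pushed more than 50 mm (distance of any of garlic_bulb, lemon, bowl, lemon_large, jar_lid from where it was at the start of the episode above 0.05 m).
It also fails if it takes over 72 s, if anything falls off the work surface, if the arm or the gripper's body presses on something with over 40 N, if the wrist force passes 120 N, or if a joint passes its speed limit or range.

## Working session

There is one attempt and no reset: what is moved stays moved. The work goes in short steps, Python scripts to look and compute and a shell command to move; the robot and the scene stay as the last step left them, time stands still between calls to the robot, and variables do not carry over. Pictures are saved under pics/ and viewed, and the job is handed in when it is done.

```bash
mkdir -p pics; ls; cat > h.py <<'E'
import numpy as np, cv2
from scipy.spatial.transform import Rotation as R
from rig import robot, viewer
def snap(cam,name):
    s=robot.observe(); d=viewer.capture(cam)
    im=np.array(d["image"]); cv2.imwrite(f"pics/{name}.png",im[:,:,::-1])
    K=np.array(d["camera_matrix"])
    if "view" in d: V=np.array(d["view"])
    else:
        T=np.eye(4);T[:3,:3]=R.from_rotvec(s["tcp_rot"]).as_matrix();T[:3,3]=s["position"]
        V=np.linalg.inv(T@np.array(d["hand_eye"]))
    np.savez(f"pics/{name}.npz",K=K,V=V,im=im)
    return im,K,V
def load(name):
    z=np.load(f"pics/{name}.npz"); return z["im"],z["K"],z["V"]
def ray(K,V,u,v):
    C=np.linalg.inv(V); d=C[:3,:3]@np.linalg.solve(K,[u,v,1.0]); return C[:3,3],d/np.linalg.norm(d)
def plane(K,V,u,v,z):
    o,d=ray(K,V,u,v); return o+d*(z-o[2])/d[2]
def tri(rays):
    A=np.zeros((3,3));b=np.zeros(3)
    for o,d in rays:
        P=np.eye(3)-np.outer(d,d);A+=P;b+=P@o
    x=np.linalg.solve(A,b); return x,[np.linalg.norm((np.eye(3)-np.outer(d,d))@(x-o)) for o,d in rays]
def proj(K,V,p):
    q=V[:3,:3]@np.array(p)+V[:3,3]; q=K@q; return q[:2]/q[2]
E
python3 - <<'E'
from h import *
for c in ["scene","side","wrist"]:
    im,K,V=snap(c,c+"0"); print(c,K[0,0],np.linalg.inv(V)[:3,3].round(3))
print(robot.observe())
E
```

```text
pics
scene 484.07833847123374 [-0.15   0.773  1.324]
side 472.01106226826744 [-0.158 -1.247  0.779]
wrist 358.5407053699804 [ 0.254 -0.575  0.384]
{'clock': 0.15, 'qpos': array([-1.43950322e+00,  5.28240000e-01,  1.43359692e+00, -5.08230371e-06,
        1.18137143e+00, -1.78519906e-01]), 'qvel': array([ 0.00126847, -0.00130773, -0.00355818,  0.00115079,  0.00109527,
       -0.00110493]), 'effort': array([ 4.52768472e-04, -4.40431237e+01, -1.76842707e+01,  6.33431668e-02,
        5.52844943e-02, -1.07885878e-04]), 'position': array([ 0.19049058, -0.59467488,  0.21310771]), 'tcp_rot': array([-2.53664265e+00,  1.85141061e+00,  1.75640687e-03]), 'force': array([-0.85364889, -0.52231373,  0.54711742]), 'torque': array([-0.01287976,  0.00569228,  0.02767417]), 'finger_gap': 0.08693641433650039}
```

View pics/scene0.png

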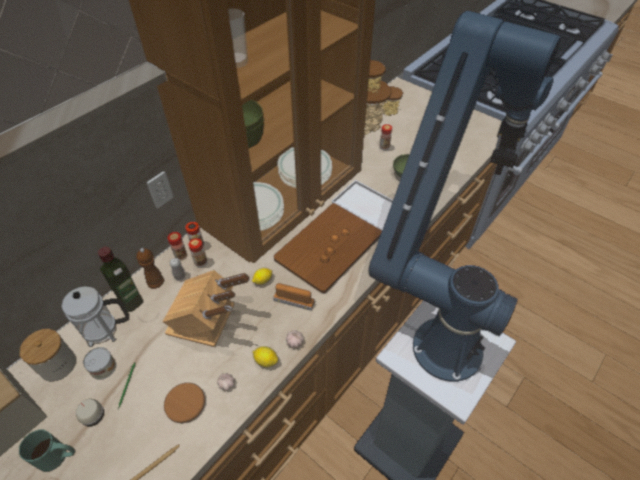

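View pics/side0.png

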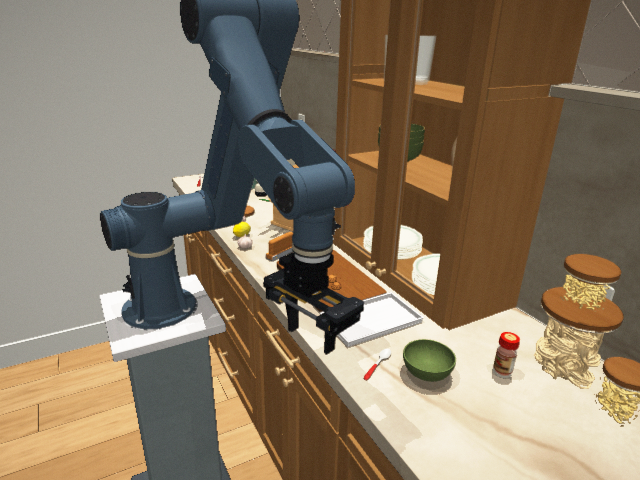

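View pics/wrist0.png

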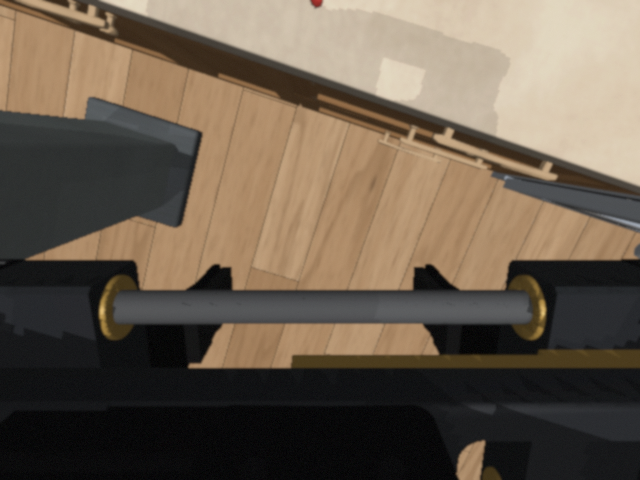

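The scene view shows the board around (328,245), four shells at about (323,257) to (345,232), the scraper at (293,295), and the block with its handles at (215–245, 280–315). I'll enlarge it.

```bash
python3 - <<'E'
from h import *
im,K,V=load("scene0")
a=cv2.resize(im[170:320,260:420],None,fx=5,fy=4*1.25/1.25*1.0,interpolation=cv2.INTER_CUBIC) if 0 else cv2.resize(im[175:325,260:420],None,fx=4,fy=4,interpolation=cv2.INTER_CUBIC)
cv2.imwrite("pics/z1.png",a[:,:,::-1])
b=cv2.resize(im[250:370,150:310],None,fx=5,fy=5,interpolation=cv2.INTER_CUBIC)
cv2.imwrite("pics/z2.png",b[:,:,::-1])
for n,(u,v) in dict(lemon=(262,277),garlic=(295,342),lemonL=(265,360),garl=(227,384),lid=(185,405)).items(): print(n,plane(K,V,u,v,.02).round(3))
E
```

```text
lemon [0.602 0.175 0.02 ]
garlic [0.359 0.284 0.02 ]
lemonL [0.388 0.383 0.02 ]
garl [0.419 0.504 0.02 ]
lid [0.463 0.619 0.02 ]
```

View pics/z1.png

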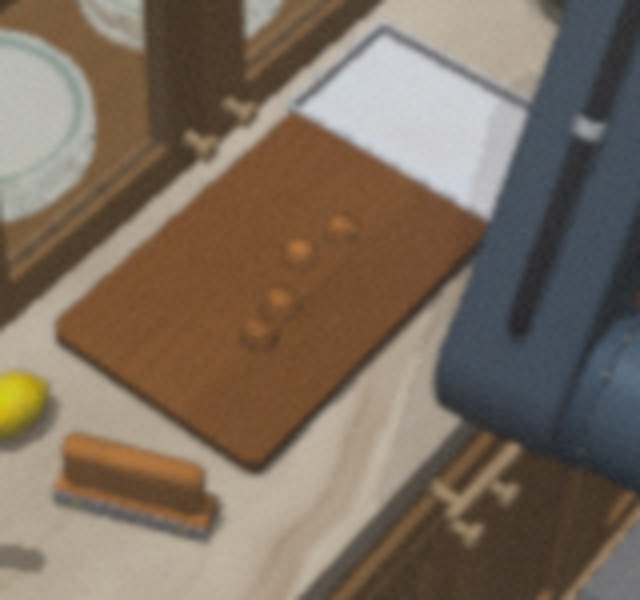

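View pics/z2.png

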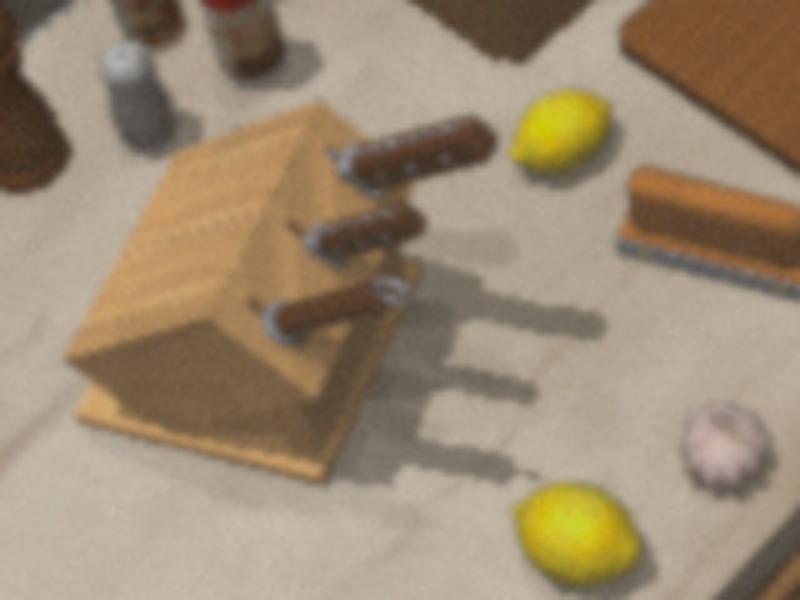

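```bash
python3 - <<'E'
from h import *
im,K,V=load("scene0")
f=lambda a,b,z:plane(K,V,260+a/4,175+b/4,z).round(3)
g=lambda a,b,z:plane(K,V,150+a/5,250+b/5,z).round(3)
for p in [(58,333),(260,468),(490,222),(295,110)]: print("board",f(*p,.02))
print("tray",f(385,28,.017))
for p in [(340,225),(300,250),(280,300),(257,332)]: print("shell",f(*p,.03))
for p in [(57,497),(210,538)]: print("scr foot bottom",f(*p,0))
for p in [(67,440),(205,475)]: print("scr top",f(*p,.065))
for p in [(78,420),(325,480),(420,268)]: print("block base",g(*p,0.0))
print("knife bolster",g(350,165,.15),"butt",g(485,137,.22))
print("paring",g(315,240,.15),"butt",g(420,220,.21))
s=robot.observe();print(R.from_rotvec(s["tcp_rot"]).as_matrix().round(3))
E
```

```text
board [0.625 0.091 0.02 ]
board [0.404 0.088 0.02 ]
board [ 0.413 -0.248  0.02 ]
board [ 0.636 -0.246  0.02 ]
tray [ 0.64  -0.393  0.017]
shell [ 0.51  -0.152  0.03 ]
shell [ 0.519 -0.107  0.03 ]
shell [ 0.497 -0.052  0.03 ]
shell [ 0.49  -0.012  0.03 ]
scr foot bottom [0.521 0.204 0.   ]
scr foot bottom [0.401 0.155 0.   ]
scr top [0.519 0.188 0.065]
scr top [0.414 0.144 0.065]
block base [0.691 0.51  0.   ]
block base [0.544 0.44  0.   ]
block base [0.61  0.299 0.   ]
knife bolster [0.607 0.329 0.15 ] butt [0.518 0.294 0.22 ]
paring [0.584 0.378 0.15 ] butt [0.512 0.352 0.21 ]
[[ 0.305 -0.952 -0.   ]
 [-0.952 -0.305  0.002]
 [-0.002 -0.    -1.   ]]
```

```bash
cat >> h.py <<'E'
def rel(pos,Rm):
    s=robot.observe(); R0=R.from_rotvec(s["tcp_rot"]).as_matrix()
    print("slide",(100*R0.T@(np.array(pos)-s["position"])).round(2),"ang",R.from_matrix(R0.T@Rm).as_rotvec().round(3),"t",round(s["clock"],2))
def down(yaw): # tool z down, tool x at yaw
    x=np.array([np.cos(yaw),np.sin(yaw),0]);z=np.array([0,0,-1.]);return np.c_[x,np.cross(z,x),z]
def st():
    s=robot.observe();print("t",round(s["clock"],2),"p",s["position"].round(4),"F",s["force"].round(1),"gap",round(s["finger_gap"],4),"q",s["qpos"].round(2));print(R.from_rotvec(s["tcp_rot"]).as_matrix().round(3).tolist())
E
python3 - <<'E'
from h import *
rel([.45,-.40,.3],down(-np.pi/2))
rel([.45,-.05,.35],down(-np.pi/2))
E
```

```text
slide [-10.64 -30.65  -8.66] ang [-0.     0.002  0.31 ] t 0.15
slide [-43.98 -41.33 -13.61] ang [-0.     0.002  0.31 ] t 0.15
```

```bash
python3 -m pendant '{"slide":[[-3,-8,-4],[-5,-13,-8],[-8,-21,-9],[-11,-30,-9],[-11,-30,-9],[-15,-31,-10],[-20,-33,-11],[-25,-34,-12]],"angular":[[0,0,0.1],[0,0,0.2],[0,0,0.3],[0,0,0.31],[0,0,0.31],[0,0,0.31],[0,0,0.31],[0,0,0.31]],"claw":[1,1,1,1,1,1,1,1]}'; python3 - <<'E'
from h import *
st(); rel([.43,.02,.35],down(-np.pi/2))
E
```

```text
clock: 0.95
position: [0.4296, -0.3143, 0.3203]
tcp_rot: [-2.221, 2.22, 0.002]
force: [0.5, 0.5, -0.0]
finger_gap: 0.0867
t 0.95 p [ 0.4296 -0.3143  0.3203] F [ 0.5  0.5 -0. ] gap 0.0867 q [-0.84  0.29  1.52  0.    1.33  0.73]
[[0.001, -1.0, 0.0], [-1.0, -0.001, 0.002], [-0.002, -0.0, -1.0]]
slide [-33.43  -0.06  -2.9 ] ang [-0.     0.002  0.001] t 0.95
```

```bash
python3 -m pendant '{"slide":[[-5,0,-1],[-10,0,-2],[-15,0,-3],[-20,0,-3],[-25,0,-3],[-30,0,-3],[-33.4,0,-3],[-33.4,0,-3]],"angular":[[0,0,0],[0,0,0],[0,0,0],[0,0,0],[0,0,0],[0,0,0],[0,0,0],[0,0,0]],"claw":[1,1,1,1,1,1,1,1]}'; python3 - <<'E'
from h import *
snap("wrist","w1"); st()
E
```

```text
clock: 1.75
position: [0.4281, 0.024, 0.3509]
tcp_rot: [-2.228, 2.212, 0.005]
force: [0.7, -0.9, -0.7]
finger_gap: 0.0869
t 1.8 p [0.4288 0.0217 0.3509] F [ 0.7 -0.9 -1.4] gap 0.0869 q [-0.21  0.1   1.69  0.    1.36  1.35]
[[0.006, -1.0, -0.0], [-1.0, -0.006, 0.002], [-0.002, 0.0, -1.0]]
```

View pics/w1.png

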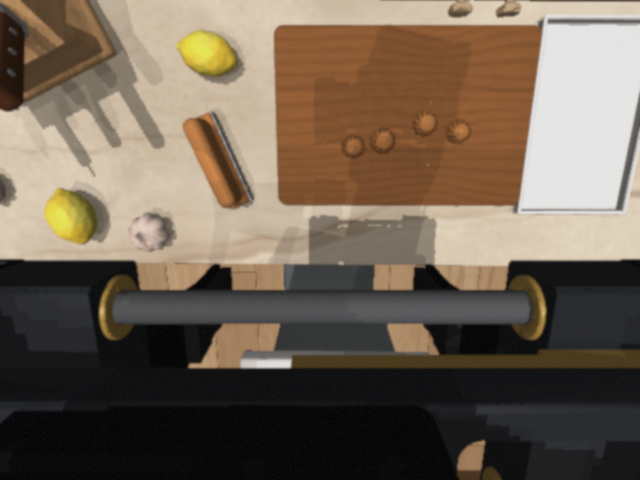

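The wrist view shows the board with corners near (276,26), (278,205), (521,206) and (541,27). The shells are at (353,146), (382,140), (425,123) and (458,131), and the scraper grip runs from (197,122) to (233,203).

```bash
python3 - <<'E'
from h import *
im,K,V=load("w1")
f=lambda u,v,z:plane(K,V,u,v,z).round(4)
for p in [(275,25),(278,206),(522,207),(543,26)]: print("board",f(*p,.021))
for p in [(518,213),(628,213)]: print("tray",f(*p,.017))
for p in [(353,148),(382,141),(425,124),(458,132)]: print("shell",f(*p,.027))
hsv=cv2.cvtColor(im,cv2.COLOR_RGB2HSV)
m=((hsv[...,0]<18)&(hsv[...,1]>130)&(hsv[...,2]>90)).astype(np.uint8); m[:,265:]=0;m[:, :175]=0;m[:100]=0;m[215:]=0
m=cv2.morphologyEx(m,cv2.MORPH_OPEN,np.ones((3,3)))
c=max(cv2.findContours(m,0,2)[0],key=cv2.contourArea);r=cv2.minAreaRect(c);b=cv2.boxPoints(r);print(r)
for z in (.03,.06): print([f(*q,z).tolist() for q in b])
a=cv2.resize(im[100:220,170:270],None,fx=5,fy=5,interpolation=cv2.INTER_CUBIC);cv2.imwrite("pics/z3.png",a[:,:,::-1])
b=cv2.resize(im[0:140,0:160],None,fx=4,fy=4,interpolation=cv2.INTER_CUBIC);cv2.imwrite("pics/z4.png",b[:,:,::-1])
print(np.linalg.inv(V)[:3])
E
```

```text
board [0.6384 0.0855 0.021 ]
board [0.4085 0.0869 0.021 ]
board [ 0.41   -0.2574  0.021 ]
board [ 0.6396 -0.2505  0.021 ]
tray [ 0.4006 -0.2552  0.017 ]
tray [ 0.402  -0.4118  0.017 ]
shell [ 0.4891 -0.0163  0.027 ]
shell [ 0.4985 -0.0547  0.027 ]
shell [ 0.5207 -0.1103  0.027 ]
shell [ 0.5108 -0.1548  0.027 ]
((209.33657836914062, 163.72926330566406), (98.26914978027344, 17.32107162475586), 65.224853515625)
[[0.5196, 0.2108, 0.03], [0.5288, 0.1895, 0.03], [0.4114, 0.1415, 0.03], [0.401, 0.164, 0.03]]
[[0.5181, 0.1994, 0.06], [0.5268, 0.1793, 0.06], [0.4165, 0.1343, 0.06], [0.4067, 0.1554, 0.06]]
[[ 0.00785913 -0.96925806 -0.24592081  0.4948885 ]
 [-0.99996268 -0.00849992  0.00154432  0.02330639]
 [-0.00358716  0.2458995  -0.96928869  0.52171143]]
```

View pics/z3.png

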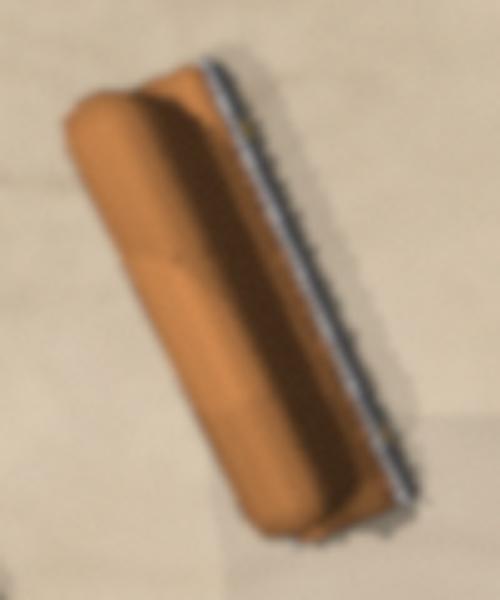

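```bash
python3 - <<'E'
from h import *
im,K,V=load("w1")
f=lambda a,b,z:plane(K,V,170+a/5,100+b/5,z)
A,B=f(210,62,.018),f(405,497,.018); d=B-A; L=np.linalg.norm(d); print(A,B,L); x=-d/L; print("yaw",np.arctan2(x[1],x[0])); n=np.array([-x[1],x[0],0])
print("centre from foot",(A+B)/2+n*.018)
A,B=f(108,92,.062),f(285,535,.062); d=A-B;print(A,B,np.linalg.norm(d),np.arctan2(d[1],d[0]),(A+B)/2)
E
```

```text
[0.53376274 0.17262431 0.018     ] [0.41715543 0.12529301 0.018     ] 0.12584719314951817
yaw 0.3855850649012629
centre from foot [0.46868926 0.16563708 0.018     ]
[0.52319838 0.18505085 0.062     ] [0.41373978 0.14798923 0.062     ] 0.11556274408821722 0.3264743024317225 [0.46846908 0.16652004 0.062     ]
```

View pics/z4.png

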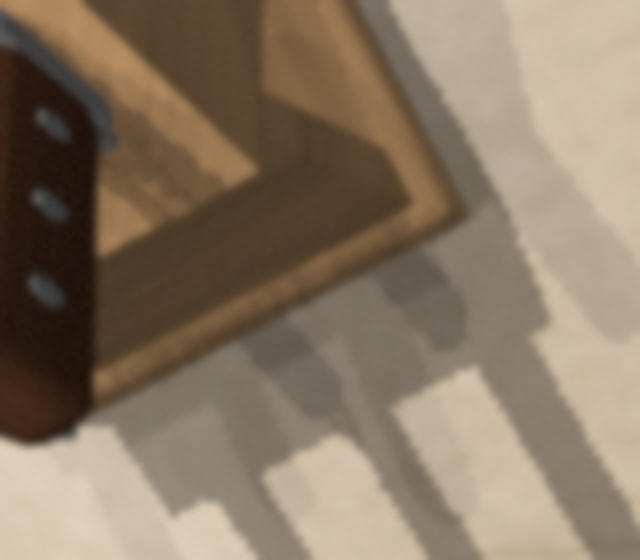

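```bash
python3 - <<'E'
from h import *
rel([.4686,.166,.16],down(-1.186)); rel([.4686,.166,.050],down(-1.186))
E
```

```text
slide [-14.37  -4.07  19.12] ang [-0.     0.002 -0.379] t 1.8
slide [-14.35  -4.07  30.12] ang [-0.     0.002 -0.379] t 1.8
```

```bash
python3 -m pendant '{"slide":[[-4,-1,4],[-8,-2,8],[-12,-3,12],[-14.4,-4,15],[-14.4,-4.1,16],[-14.4,-4.1,16],[-14.4,-4.1,16],[-14.4,-4.1,16]],"angular":[[0,0,-0.1],[0,0,-0.2],[0,0,-0.3],[0,0,-0.379],[0,0,-0.379],[0,0,-0.379],[0,0,-0.379],[0,0,-0.379]],"claw":[1,1,1,1,1,1,1,1]}'; python3 - <<'E'
from h import *
snap("wrist","w2"); st();rel([.4686,.166,.050],down(-1.186))
E
```

```text
clock: 2.6
position: [0.47, 0.165, 0.1925]
tcp_rot: [-2.601, 1.757, -0.001]
force: [-0.3, -0.2, -1.1]
finger_gap: 0.0869
t 2.65 p [0.47   0.1652 0.1927] F [-0.   0.  -1.1] gap 0.087 q [0.11 0.39 1.77 0.   0.98 1.3 ]
[[0.374, -0.928, 0.003], [-0.928, -0.374, 0.002], [-0.001, -0.003, -1.0]]
slide [-0.12  0.15 14.27] ang [-0.003  0.001 -0.002] t 2.65
```

View pics/w2.png

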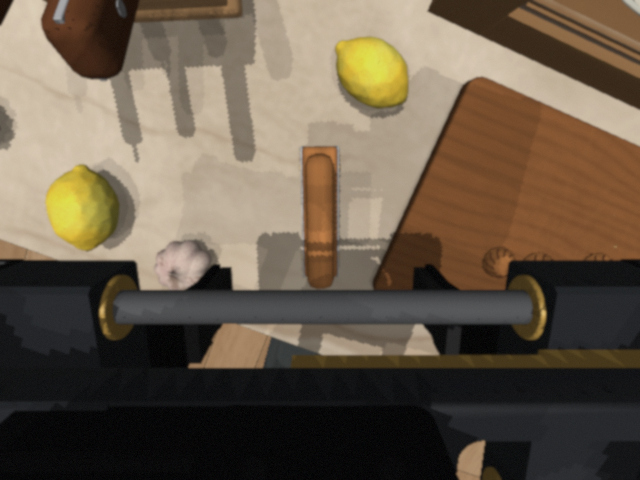

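The scraper grip is vertical in the image, from (320,153) to (320,286), so the jaws are aligned with it. The garlic and lemons are clear of the path.

```bash
python3 - <<'E'
from h import *
im,K,V=load("w2")
A,B=plane(K,V,320,153,.066),plane(K,V,320,286,.066); print(A,B,(A+B)/2,np.linalg.norm(A-B))
A=plane(K,V,303,147,.018),plane(K,V,337,147,.018);print(A)
E
```

```text
[0.52457405 0.18845348 0.066     ] [0.41774267 0.14555665 0.066     ] [0.47115836 0.16700506 0.066     ] 0.11512203193447386
(array([0.5225958 , 0.20515345, 0.018     ]), array([0.53450162, 0.17563063, 0.018     ]))
```

```bash
python3 -m pendant '{"slide":[[0,0.1,5],[0,0.1,9],[0,0.1,12],[-0.1,0.1,13.6],[-0.1,0.1,14.25],[-0.1,0.1,14.25],[-0.1,0.1,14.25],[-0.1,0.1,14.25]],"angular":[[0,0,0],[0,0,0],[0,0,0],[0,0,0],[0,0,0],[0,0,0],[0,0,0],[0,0,0]],"claw":[1,1,1,1,1,1,1,1]}'; python3 -m pendant '{"slide":[[0,0,0],[0,0,0],[0,0,0],[0,0,0],[0,0,0],[0,0,0],[0,0,0],[0,0,0]],"angular":[[0,0,0],[0,0,0],[0,0,0],[0,0,0],[0,0,0],[0,0,0],[0,0,0],[0,0,0]],"claw":[-1,-1,-1,-1,-1,-1,-1,-1]}';  python3 -c "
from h import *
st()"
```

```text
clock: 3.45
position: [0.4703, 0.166, 0.0515]
tcp_rot: [-2.599, 1.756, -0.006]
force: [-0.7, -0.3, 0.7]
finger_gap: 0.0872
clock: 4.25
position: [0.4702, 0.166, 0.0515]
tcp_rot: [-2.599, 1.756, -0.005]
force: [-0.8, -0.1, -1.0]
finger_gap: 0.0306
t 4.25 p [0.4702 0.166  0.0515] F [-0.8 -0.1 -1. ] gap 0.0306 q [0.11 0.63 1.88 0.   0.62 1.3 ]
[[0.373, -0.928, 0.006], [-0.928, -0.373, 0.002], [-0.0, -0.006, -1.0]]
```

```bash
python3 -m pendant '{"slide":[[0,0,0],[0,0,0],[0,0,0],[0,0,0]],"angular":[[0,0,0],[0,0,0],[0,0,0],[0,0,0]],"claw":[-1,-1,-1,-1]}';  python3 -m pendant '{"slide":[[0,0,-2],[0,0,-5],[0,0,-5]],"angular":[[0,0,0],[0,0,0],[0,0,0]],"claw":[-1,-1,-1]}';  python3 -c "
from h import *
st(); rel([.505,.05,.095],down(-np.pi/2+.01));rel([.505,.05,.0745],down(-np.pi/2+.01))"
```

```text
clock: 4.65
position: [0.4701, 0.166, 0.0514]
tcp_rot: [-2.599, 1.756, -0.005]
force: [-0.7, 0.6, -0.2]
finger_gap: 0.0234
clock: 4.95
position: [0.4721, 0.1662, 0.1039]
tcp_rot: [-2.596, 1.753, -0.013]
force: [0.4, -0.0, -3.0]
finger_gap: 0.0234
t 4.95 p [0.4721 0.1662 0.1039] F [ 0.4 -0.  -3. ] gap 0.0234 q [0.11 0.53 1.85 0.   0.75 1.3 ]
[[0.373, -0.928, 0.012], [-0.928, -0.373, 0.003], [0.002, -0.012, -1.0]]
slide [12.01  1.29  0.89] ang [-0.012  0.001  0.373] t 4.95
slide [12.    1.32  2.94] ang [-0.012  0.001  0.373] t 4.95
```

```bash
python3 -m pendant '{"slide":[[3,0.3,0],[6,0.6,0],[9,1,0],[12,1.3,0],[12,1.3,0.5],[12,1.3,0.9],[12,1.3,0.9],[12,1.3,0.9]],"angular":[[-0.01,0,0.1],[-0.01,0,0.2],[-0.012,0,0.3],[-0.012,0,0.373],[-0.012,0,0.373],[-0.012,0,0.373],[-0.012,0,0.373],[-0.012,0,0.373]],"claw":[-1,-1,-1,-1,-1,-1,-1,-1]}';  python3 - <<'E'
from h import *
im,K,V=snap("wrist","w3"); st(); rel([.505,.05,.0739],down(-np.pi/2+.01))
E
```

```text
clock: 5.75
position: [0.5039, 0.051, 0.0943]
tcp_rot: [2.234, -2.208, -0.003]
force: [-0.0, 0.2, -2.7]
finger_gap: 0.0241
t 5.8 p [0.5042 0.051  0.0946] F [ 0.1  0.4 -2.3] gap 0.0235 q [-0.12  0.56  1.83  0.    0.75  1.44]
[[0.011, -1.0, -0.001], [-1.0, -0.011, 0.001], [-0.001, 0.001, -1.0]]
slide [ 0.1  -0.08  2.07] ang [0.001 0.001 0.001] t 5.8
```

View pics/w3.png

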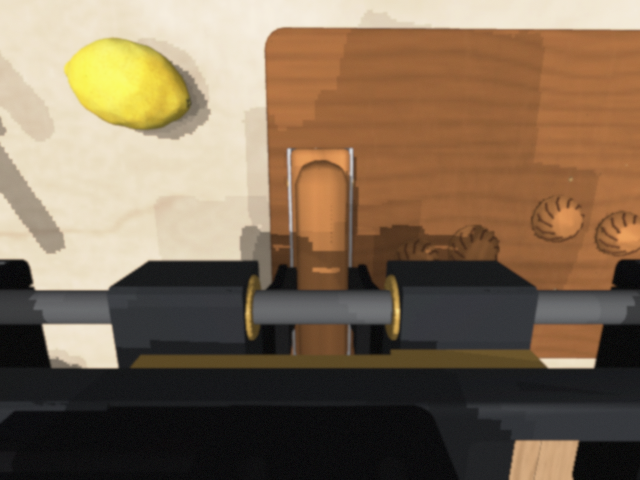

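The scraper sits square over the left end of the board with its foot at columns 288–353. The shells are ahead of it at columns 410–640.

```bash
python3 -m pendant '{"slide":[[0,0,1],[0.1,0,2.0],[0.1,0,2.05],[0.1,0,2.05],[0.1,0,2.05]],"angular":[[0,0,0],[0,0,0],[0,0,0],[0,0,0],[0,0,0]],"claw":[-1,-1,-1,-1,-1]}'; python3 -c "
from h import *
st();rel([.507,-.10,.0739],down(-np.pi/2+.01))"
```

```text
clock: 6.3
position: [0.5041, 0.05, 0.074]
tcp_rot: [2.234, -2.208, -0.003]
force: [-0.1, 0.2, -2.9]
finger_gap: 0.0237
t 6.3 p [0.5041 0.05   0.074 ] F [-0.1  0.2 -2.9] gap 0.0237 q [-0.12  0.59  1.85  0.    0.7   1.44]
[[0.012, -1.0, -0.001], [-1.0, -0.012, 0.001], [-0.001, 0.001, -1.0]]
slide [ 1.5e+01 -1.1e-01 -1.0e-02] ang [0.001 0.001 0.002] t 6.3
```

```bash
python3 -m pendant '{"slide":[[1.2,0,0],[2.4,0,0],[3.6,0,0],[4.8,0,0],[6,0,0],[7.2,0,0],[8.4,0,0],[9.6,-0.1,0]],"angular":[[0,0,0],[0,0,0],[0,0,0],[0,0,0],[0,0,0],[0,0,0],[0,0,0],[0,0,0]],"claw":[-1,-1,-1,-1,-1,-1,-1,-1]}'; python3 -c "
from h import *
st();snap('side','s1');rel([.507,-.20,.0739],down(-np.pi/2+.01))"
```

```text
clock: 7.1
position: [0.506, -0.047, 0.0739]
tcp_rot: [2.234, -2.209, -0.003]
force: [0.5, 0.7, -2.2]
finger_gap: 0.0239
t 7.1 p [ 0.506  -0.047   0.0739] F [ 0.5  0.7 -2.2] gap 0.0239 q [-0.31  0.6   1.84  0.    0.7   1.25]
[[0.011, -1.0, -0.002], [-1.0, -0.011, 0.001], [-0.001, 0.002, -1.0]]
slide [1.512e+01 1.700e-01 1.000e-02] ang [ 0. -0.  0.] t 7.15
```

View pics/s1.png

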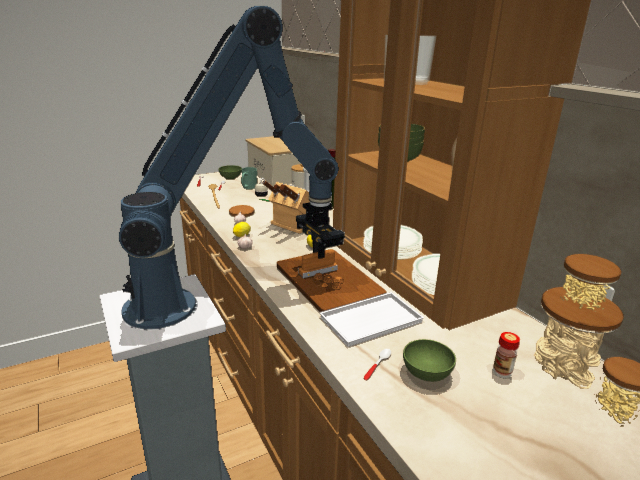

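The side view shows the scraper foot on the board at about (318,270), with the shells just ahead at (330,280). Continuing the wipe.

```bash
python3 -m pendant '{"slide":[[1.2,0,0],[2.4,0,0],[3.6,0,0],[4.8,0.1,0],[6,0.1,0],[7.2,0.1,0],[8.4,0.1,0],[9.6,0.1,0]],"angular":[[0,0,0],[0,0,0],[0,0,0],[0,0,0],[0,0,0],[0,0,0],[0,0,0],[0,0,0]],"claw":[-1,-1,-1,-1,-1,-1,-1,-1]}'; python3 -c "
from h import *
st();snap('wrist','w4');rel([.507,-.20,.0739],down(-np.pi/2+.01))"
```

```text
clock: 7.95
position: [0.5071, -0.1459, 0.074]
tcp_rot: [2.233, -2.21, 0.001]
force: [-0.4, 0.1, -2.5]
finger_gap: 0.0239
t 7.95 p [ 0.5071 -0.1459  0.074 ] F [-0.4  0.1 -2.5] gap 0.0239 q [-0.49  0.61  1.79 -0.    0.73  1.07]
[[0.01, -1.0, 0.0], [-1.0, -0.01, -0.001], [0.001, -0.0, -1.0]]
slide [5.2  0.15 0.03] ang [-0.002 -0.002 -0.   ] t 8.0
```

View pics/w4.png

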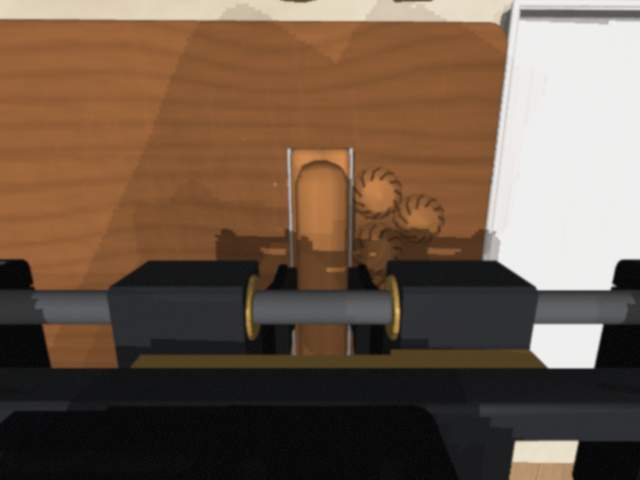

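Three shells are visible ahead of the foot at (380,192), (420,215) and (380,245), with the fourth hidden under the gripper. I'll check with the side camera as I go.

```bash
python3 -m pendant '{"slide":[[1,0,0],[2,0,0],[3,0,0],[4,0,0],[5,0,0],[6,0,0],[7,0,0],[8,0,0]],"angular":[[0,0,0],[0,0,0],[0,0,0],[0,0,0],[0,0,0],[0,0,0],[0,0,0],[0,0,0]],"claw":[-1,-1,-1,-1,-1,-1,-1,-1]}'; python3 -c "
from h import *
st();im,K,V=snap('side','s2');rel([.507,-.285,.0739],down(-np.pi/2+.01))
cv2.imwrite('pics/z5.png',cv2.resize(im[220:350,260:430],None,fx=4,fy=4,interpolation=2)[:,:,::-1])"
```

```text
clock: 8.8
position: [0.5087, -0.2288, 0.0743]
tcp_rot: [2.232, -2.21, 0.005]
force: [-0.6, -0.4, -3.1]
finger_gap: 0.0234
t 8.8 p [ 0.5087 -0.2288  0.0743] F [-0.6 -0.4 -3.1] gap 0.0234 q [-0.62  0.64  1.72 -0.    0.78  0.94]
[[0.01, -1.0, 0.002], [-1.0, -0.01, -0.002], [0.002, -0.002, -1.0]]
slide [5.41 0.29 0.08] ang [-0.003 -0.005 -0.001] t 8.85
```

View pics/z5.png

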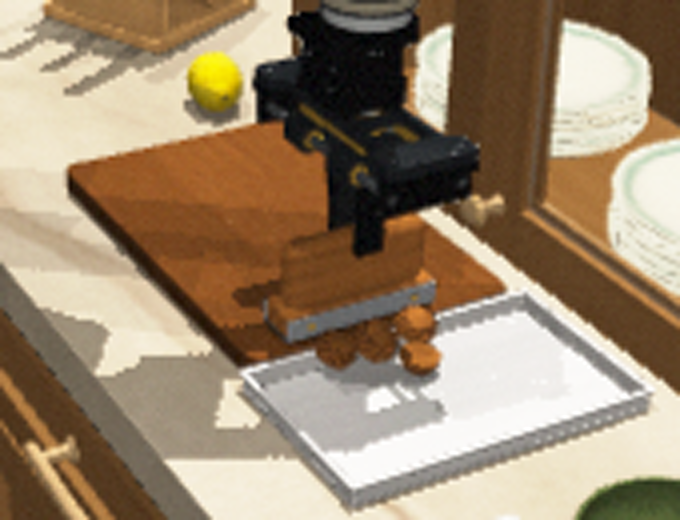

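All four shells are ahead of the foot, and one is already dropping into the tray. Continuing.

```bash
python3 -m pendant '{"slide":[[0.8,0,0],[1.6,0,0],[2.4,0,0.1],[3.2,0,0.1],[4,0,0.1],[4.8,0.1,0.1],[5.6,0.1,0.1],[6,0.1,0.1]],"angular":[[0,0,0],[0,0,0],[0,0,0],[0,0,0],[0,0,0],[0,0,0],[0,0,0],[0,0,0]],"claw":[-1,-1,-1,-1,-1,-1,-1,-1]}'; python3 -c "
from h import *
st();im,K,V=snap('side','s3')
cv2.imwrite('pics/z6.png',cv2.resize(im[220:350,260:430],None,fx=4,fy=4,interpolation=2)[:,:,::-1])"
```

```text
clock: 9.65
position: [0.5091, -0.2919, 0.0738]
tcp_rot: [2.23, -2.211, 0.01]
force: [0.2, 1.1, -2.1]
finger_gap: 0.024
t 9.65 p [ 0.5091 -0.2919  0.0738] F [ 0.2  1.1 -2.1] gap 0.024 q [-0.71  0.67  1.65 -0.    0.82  0.85]
[[0.008, -1.0, 0.004], [-1.0, -0.008, -0.005], [0.005, -0.004, -1.0]]
```

View pics/z6.png

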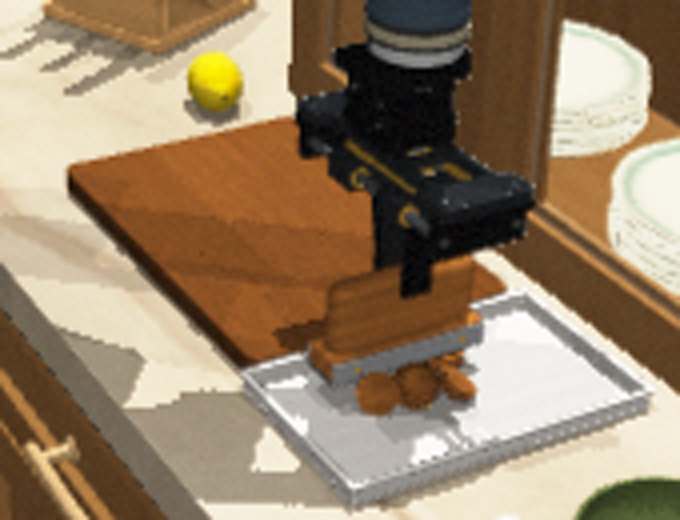

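Three shells stand in the tray and the fourth is just at the far end of the foot. I'll push a little further, hold, and then lift.

```bash
python3 -m pendant '{"slide":[[0.7,0,0.1],[1.4,0,0.1],[2,0,0.1],[2,0,0.1],[2,0,0.1],[2,0,-2],[2,0,-6],[2,0,-10]],"angular":[[0,0,0],[0,0,0],[0,0,0],[0,0,0],[0,0,0],[0,0,0],[0,0,0],[0,0,0]],"claw":[-1,-1,-1,-1,-1,-1,-1,-1]}'; python3 -c "
from h import *
st();im,K,V=snap('side','s4')
cv2.imwrite('pics/z7.png',cv2.resize(im[220:350,260:430],None,fx=4,fy=4,interpolation=2)[:,:,::-1]);snap('wrist','w5')"
```

```text
clock: 10.5
position: [0.5082, -0.3108, 0.174]
tcp_rot: [2.23, -2.211, 0.006]
force: [0.5, -0.9, -2.4]
finger_gap: 0.0239
t 10.5 p [ 0.5082 -0.3108  0.174 ] F [ 0.5 -0.9 -2.4] gap 0.0239 q [-0.74  0.53  1.55 -0.    1.05  0.83]
[[0.008, -1.0, 0.002], [-1.0, -0.008, -0.003], [0.003, -0.002, -1.0]]
```

View pics/z7.png

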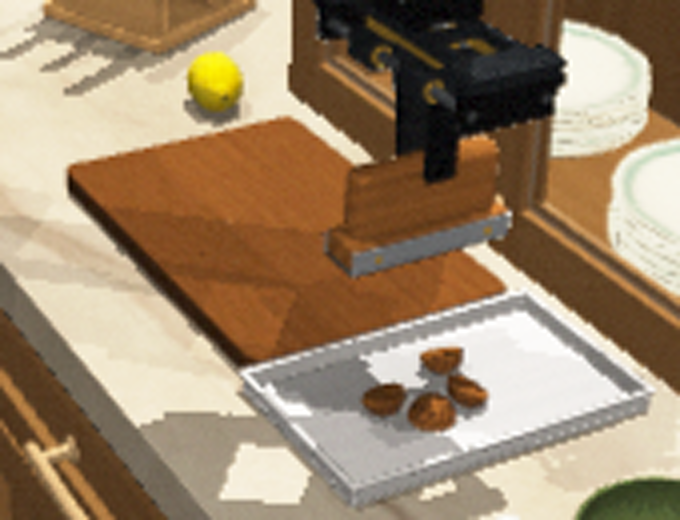

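View pics/w5.png

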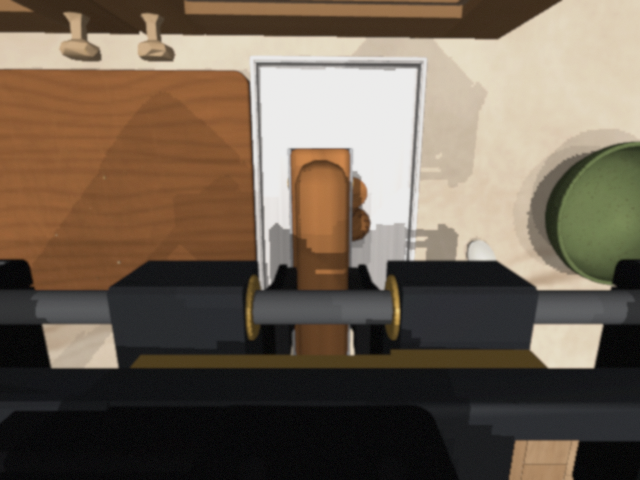

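All four shells lie in the tray, at crop pixels (384,400), (432,412), (466,390) and (442,360). Next I carry the scraper back to its starting spot.

```bash
python3 - <<'E'
from h import *
im,K,V=load("s4")
for p in [(384,400),(432,412),(466,390),(442,360)]: print(plane(K,V,260+p[0]/4,220+p[1]/4,.01).round(3))
rel([.47,0.08,.16],down(-np.pi/2+.01));rel([.47,.167,.12],down(-1.186))
E
```

```text
[ 0.478 -0.326  0.01 ]
[ 0.501 -0.353  0.01 ]
[ 0.537 -0.341  0.01 ]
[ 0.544 -0.302  0.01 ]
slide [-39.48   3.92   1.38] ang [-0.014 -0.014 -0.001] t 10.6
slide [-48.24   3.89   5.25] ang [-0.011 -0.017 -0.376] t 10.6
```

```bash
python3 -m pendant '{"slide":[[-5,0.4,0],[-10,0.8,0],[-15,1.2,0],[-20,1.6,0],[-25,2.1,0],[-30,2.5,0.2],[-35,3,0.6],[-39,3.4,1]],"angular":[[0,0,0],[0,0,0],[0,0,0],[0,0,0],[0,0,0],[0,0,0],[0,0,-0.03],[0,0,-0.1]],"claw":[-1,-1,-1,-1,-1,-1,-1,-1]}'; python3 -c "
from h import *
st();rel([.47,.167,.12],down(-1.186))"
```

```text
clock: 11.4
position: [0.4734, 0.0779, 0.1632]
tcp_rot: [2.341, -2.092, 0.028]
force: [1.1, 0.1, -2.3]
finger_gap: 0.0236
t 11.4 p [0.4734 0.0779 0.1632] F [ 1.1  0.1 -2.3] gap 0.0236 q [-0.06  0.41  1.85 -0.02  0.87  1.41]
[[0.112, -0.994, 0.012], [-0.994, -0.112, -0.014], [0.015, -0.01, -1.0]]
slide [-8.96 -0.61  4.19] ang [-0.008 -0.016 -0.273] t 11.4
```

```bash
python3 -m pendant '{"slide":[[-3,-0.2,0],[-6,-0.4,1],[-9,-0.6,2],[-9,-0.6,4],[-9,-0.6,4.2],[-9,-0.6,4.2],[-9,-0.6,4.2],[-9,-0.6,4.2]],"angular":[[0,-0.01,-0.1],[0,-0.01,-0.2],[-0.008,-0.016,-0.273],[-0.008,-0.016,-0.273],[-0.008,-0.016,-0.273],[-0.008,-0.016,-0.273],[-0.008,-0.016,-0.273],[-0.008,-0.016,-0.273]],"claw":[-1,-1,-1,-1,-1,-1,-1,-1]}'; python3 -c "
from h import *
st();rel([.47,.167,.0525],down(-1.186))"
```

```text
clock: 12.2
position: [0.4705, 0.1669, 0.1206]
tcp_rot: [-2.603, 1.756, -0.002]
force: [-0.2, -0.6, -1.6]
finger_gap: 0.0238
t 12.2 p [0.4705 0.1669 0.1206] F [-0.2 -0.6 -1.6] gap 0.0238 q [ 0.12  0.5   1.84 -0.    0.8   1.3 ]
[[0.374, -0.927, 0.002], [-0.927, -0.374, 0.0], [0.001, -0.002, -1.0]]
slide [-0.03  0.05  6.81] ang [-0.002 -0.001 -0.001] t 12.2
```

```bash
python3 -m pendant '{"slide":[[0,0,3],[0,0,5],[0,0,6.2],[0,0,6.8],[0,0,6.85],[0,0,6.85],[0,0,6.85],[0,0,6.85]],"angular":[[0,0,0],[0,0,0],[0,0,0],[0,0,0],[0,0,0],[0,0,0],[0,0,0],[0,0,0]],"claw":[-1,-1,-1,-1,-1,-1,-1,-1]}'
```

```text
clock: 13.0
position: [0.4711, 0.1671, 0.0528]
tcp_rot: [-2.603, 1.756, -0.004]
force: [-0.2, 0.1, -1.8]
finger_gap: 0.0232
```

```bash
python3 -m pendant '{"slide":[[0,0,0.1],[0,0,0.15],[0,0,0.15],[0,0,0.1]],"angular":[[0,0,0],[0,0,0],[0,0,0],[0,0,0]],"claw":[-1,-1,-1,-1]}'; python3 -m pendant '{"slide":[[0,0,0],[0,0,0],[0,0,0],[0,0,0],[0,0,0],[0,0,0],[0,0,0],[0,0,0]],"angular":[[0,0,0],[0,0,0],[0,0,0],[0,0,0],[0,0,0],[0,0,0],[0,0,0],[0,0,0]],"claw":[1,1,1,1,1,1,1,1]}'
```

```text
clock: 13.4
position: [0.4711, 0.1671, 0.0518]
tcp_rot: [-2.603, 1.756, -0.004]
force: [0.2, 0.2, -2.0]
finger_gap: 0.0236
clock: 14.2
position: [0.4711, 0.1671, 0.0518]
tcp_rot: [-2.603, 1.756, -0.004]
force: [0.7, 0.3, 0.5]
finger_gap: 0.0797
```

```bash
python3 -m pendant '{"slide":[[0,0,-4],[0,0,-9],[0,0,-14],[0,0,-19],[-3,1,-24],[-7,3,-28],[-12,4,-30],[-14,4,-30]],"angular":[[0,0,0],[0,0,0],[0,0,0],[0,0,0],[0,0,0],[0,0,0],[0,0,0],[0,0,0]],"claw":[1,1,1,1,1,1,1,1]}'; python3 -c "
from h import *
st();snap('wrist','w6');snap('scene','c6')"
```

```text
clock: 15.0
position: [0.3799, 0.283, 0.3545]
tcp_rot: [-2.598, 1.754, -0.008]
force: [1.3, -0.2, 0.7]
finger_gap: 0.0873
t 15.0 p [0.3799 0.283  0.3545] F [ 1.3 -0.2  0.7] gap 0.0873 q [ 0.4   0.16  1.6  -0.    1.37  1.59]
[[0.374, -0.928, 0.008], [-0.928, -0.374, 0.003], [0.001, -0.008, -1.0]]
```

View pics/w6.png

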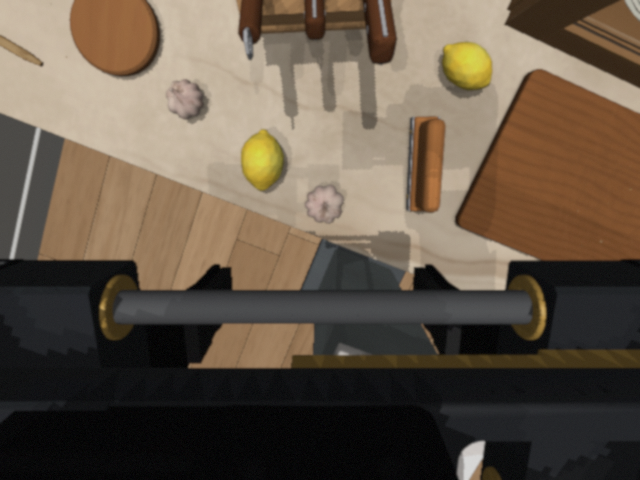

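Scraper stands upright at (428,165); handles are cut off at the top of the frame, so I move the camera forward.

```bash
python3 -m pendant '{"slide":[[0,-4,-3],[-1,-8,-6],[-2,-12,-8],[-2,-13,-8],[-2,-13,-8]],"angular":[[0,0,0],[0,0,0],[0,0,0],[0,0,0],[0,0,0]],"claw":[1,1,1,1,1]}'; python3 -c "
from h import *
st();im,K,V=snap('wrist','w7')
cv2.imwrite('pics/z8.png',cv2.resize(im[0:270,200:470],None,fx=2.2,fy=2.2,interpolation=2)[:,:,::-1])"
```

```text
clock: 15.6
position: [0.492, 0.3523, 0.433]
tcp_rot: [-2.605, 1.748, -0.004]
force: [-1.2, -0.8, -0.4]
finger_gap: 0.0871
t 15.6 p [0.492  0.3523 0.433 ] F [-1.2 -0.8 -0.4] gap 0.0871 q [0.44 0.34 1.15 0.   1.65 1.62]
[[0.379, -0.925, 0.005], [-0.925, -0.379, 0.002], [-0.0, -0.005, -1.0]]
```

View pics/z8.png

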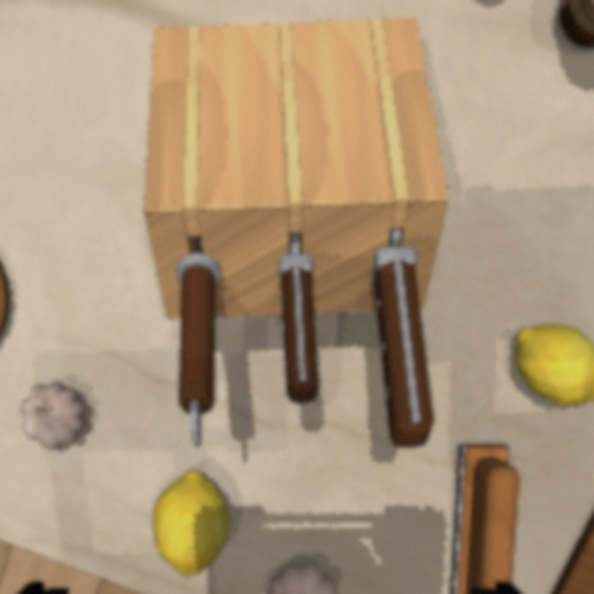

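In this crop the block stands upright. The cook's knife is the rightmost handle: spine line from about (397,262) to (416,422), blade entering the slot at (397,235). The paring knife is in the middle and the steel on the left.

```bash
python3 - <<'E'
from h import *
im,K,V=load("w7")
f=lambda a,b,z:plane(K,V,200+a/2.2,b/2.2,z)
A=f(396,250,.156);B=f(417,425,.228);d=B-A
print("spine",A,B,"horiz len",np.hypot(*d[:2]),"expect",.112*np.cos(.698),"dir",np.arctan2(-d[1],-d[0]))
# ridge and top edges
for a,b,z in [(148,211,.19),(446,200,.19),(155,27,.19),(417,20,.19)]: print(f(a,b,z))
r1,r2=f(148,211,.18),f(446,200,.18);print("ridge w",np.linalg.norm(r1-r2)); dd=r1-r2; print("ridge yaw",np.arctan2(dd[1],dd[0])-np.pi/2)
print("paring",f(296,258,.152),f(303,392,.205),"steel",f(198,262,.15),f(196,408,.205))
im,K,V=load("c6")
cv2.imwrite('pics/z9.png',cv2.resize(im[240:360,160:320],None,fx=5,fy=5,interpolation=2)[:,:,::-1])
im,K,V=snap('side','s7')
cv2.imwrite('pics/z10.png',cv2.resize(im[160:260,220:340],None,fx=6,fy=6,interpolation=2)[:,:,::-1])
E
```

```text
spine [0.61288772 0.32710421 0.156     ] [0.53467883 0.29274908 0.228     ] horiz len 0.08542192227894706 expect 0.08580645831700795 dir 0.41389847314385825
[0.5785271 0.451746  0.19     ]
[0.63898022 0.31781924 0.19      ]
[0.65597837 0.47674695 0.19      ]
[0.70527167 0.36430337 0.19      ]
ridge w 0.15048651081510325
ridge yaw 0.4240087186252508
paring [0.58889908 0.37548121 0.152     ] [0.52691014 0.34753989 0.205     ] steel [0.5666869  0.42447974 0.15      ] [0.49905138 0.39434743 0.205     ]
```

View pics/z9.png

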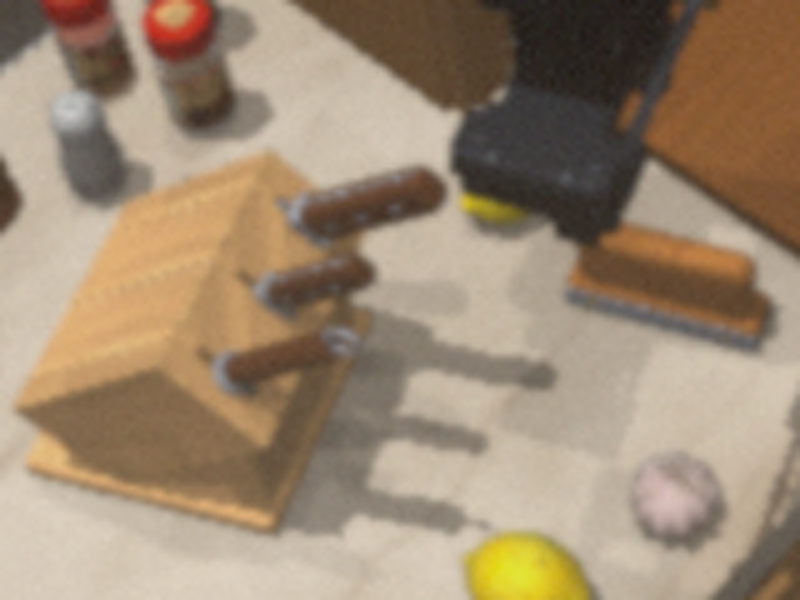

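View pics/z10.png

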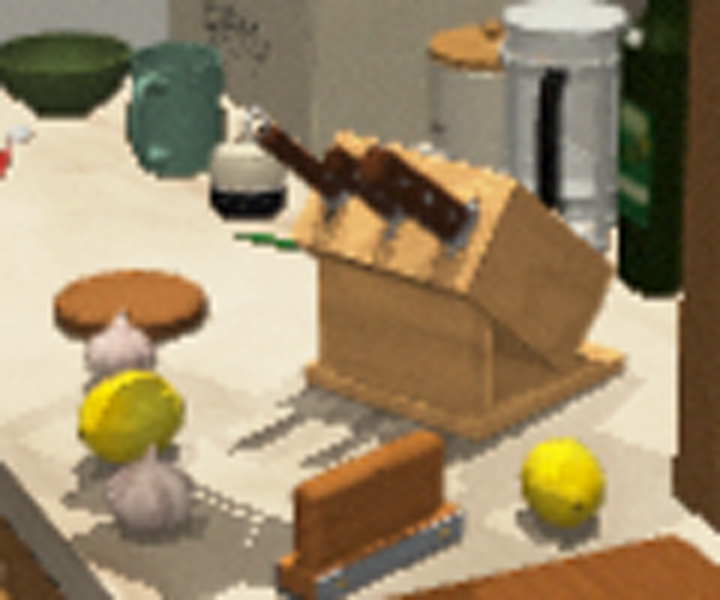

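```bash
cat >> h.py <<'E'
PSI=.42; BX=np.array([np.cos(PSI),np.sin(PSI),0]);BY=np.array([-np.sin(PSI),np.cos(PSI),0]);Z=np.array([0,0,1.])
c40,s40=np.cos(np.radians(40)),np.sin(np.radians(40))
XK=c40*BX-s40*Z; ZK=s40*BX+c40*Z
E
python3 - <<'E'
from h import *
O=np.array([.6047,.3234,.145])
outs=[]
for n,(x,y,w,h) in dict(w7=(310,60,130,150),c6=(190,255,80,60),s7=(255,170,60,50)).items():
    im,K,V=load(n); a=im.copy(); k=6 if n!='w7' else 3.0
    a=cv2.resize(im[y:y+h,x:x+w],None,fx=k,fy=k,interpolation=2)
    P=lambda p:tuple(int(t) for t in ((proj(K,V,p)-[x,y]+.5)*k))
    for zz in (-.014,0,.014): cv2.line(a,P(O+ZK*zz),P(O-.112*XK+ZK*zz),(0,255,0),1)
    cv2.circle(a,P(O),3,(255,0,0),-1);cv2.circle(a,P(O-.068*XK),3,(0,0,255),-1)
    outs.append(cv2.resize(a,(390,450) if n=='w7' else (400,300)))
canvas=np.zeros((600,800,3),np.uint8);canvas[:450,:390]=outs[0];canvas[:300,400:]=outs[1];canvas[300:,400:]=outs[2]
cv2.imwrite("pics/ov1.png",canvas[:,:,::-1])
E
```

```text
(no output)
```

View pics/ov1.png

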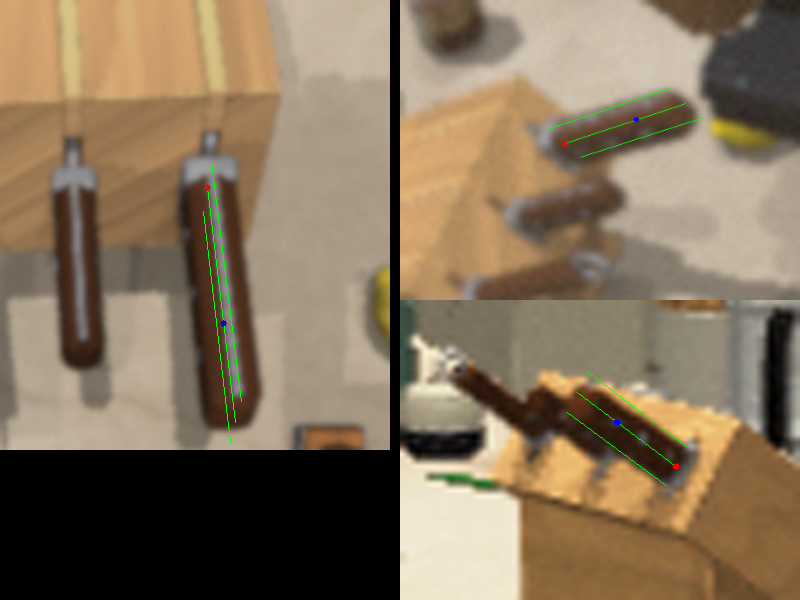

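The projected axis (green) lies on the handle in all three views to within a few mm, so the estimate is good enough to grasp on.

```bash
cat >> h.py <<'E'
def tilt(th): # tool x=-BY, tool z tilted th(deg) from down toward -BX
    t=np.radians(th); z=-np.sin(t)*BX-np.cos(t)*Z; x=-BY; return np.c_[x,np.cross(z,x),z]
E
python3 - <<'E'
from h import *
O=np.array([.6047,.3234,.145])+.002*XK
G=O-.068*XK; T=tilt(20); print(G)
for b in (.10,0): rel(G-(.003+b)*T[:,2],T)
E
```

```text
[0.5585352  0.30278407 0.18742398]
slide [ 7.02 -8.01 14.87] ang [-0.352  0.006 -0.031] t 15.7
slide [ 7.13 -4.57 24.26] ang [-0.352  0.006 -0.031] t 15.7
```

```bash
python3 -m pendant '{"slide":[[2,-3,3],[4,-6,7],[6,-8,11],[7,-8,14],[7,-8,14.9],[7,-8,14.9],[7,-8,14.9],[7,-8,14.9]],"angular":[[-0.1,0,0],[-0.2,0,0],[-0.3,0,-0.03],[-0.352,0.006,-0.031],[-0.352,0.006,-0.031],[-0.352,0.006,-0.031],[-0.352,0.006,-0.031],[-0.352,0.006,-0.031]],"claw":[0.05,0.05,0.05,0.05,0.05,0.05,0.05,0.05]}'; python3 - <<'E'
from h import *
O=np.array([.6047,.3234,.145])+.002*XK
G=O-.068*XK; T=tilt(20)
st();snap('wrist','w8');rel(G-(.003)*T[:,2],T)
E
```

```text
clock: 16.5
position: [0.5903, 0.3183, 0.2882]
tcp_rot: [2.385, -1.544, -0.267]
force: [-0.3, -0.4, -0.4]
finger_gap: 0.0461
t 16.5 p [0.5903 0.3183 0.2882] F [-0.3 -0.4 -0.4] gap 0.0461 q [ 0.34  0.71  0.92 -0.03  1.86  1.49]
[[0.409, -0.859, -0.307], [-0.912, -0.385, -0.138], [0.0, 0.336, -0.942]]
slide [ 0.11 -0.05 10.36] ang [-0.006 -0.001  0.001] t 16.55
```

View pics/w8.png

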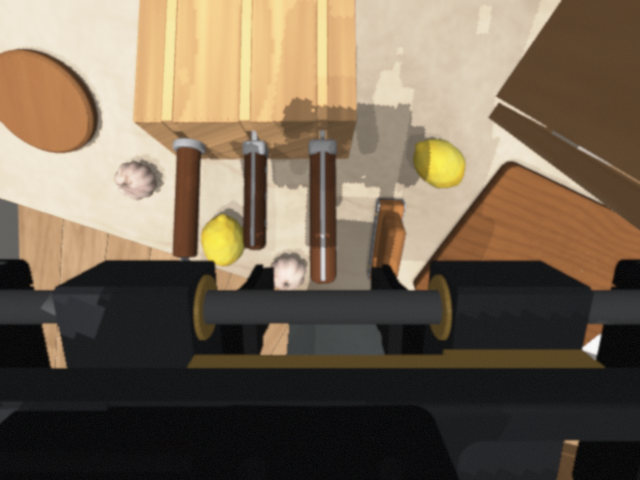

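The cook's knife runs vertically down the jaw centre, at column 322. The descent line is good.

```bash
python3 -m pendant '{"slide":[[0,0,3],[0.1,0,6],[0.1,0,8],[0.1,0,9.5],[0.1,0,10.3],[0.1,0,10.35],[0.1,0,10.35]],"angular":[[0,0,0],[-0.006,0,0],[-0.006,0,0],[-0.006,0,0],[-0.006,0,0],[-0.006,0,0],[-0.006,0,0]],"claw":[0.05,0.05,0.05,0.05,0.05,0.05,0.05]}'; python3 - <<'E'
from h import *
st();im,K,V=snap('side','s8');snap('wrist','w9')
cv2.imwrite('pics/z11.png',cv2.resize(im[140:260,220:360],None,fx=5,fy=5,interpolation=2)[:,:,::-1])
E
```

```text
clock: 17.25
position: [0.5597, 0.3036, 0.192]
tcp_rot: [2.383, -1.542, -0.269]
force: [-0.4, 0.4, 0.2]
finger_gap: 0.0456
t 17.25 p [0.5597 0.3036 0.192 ] F [-0.4  0.4  0.2] gap 0.0456 q [ 0.34  0.73  1.13 -0.03  1.62  1.49]
[[0.41, -0.858, -0.309], [-0.912, -0.385, -0.139], [0.001, 0.339, -0.941]]
```

View pics/z11.png

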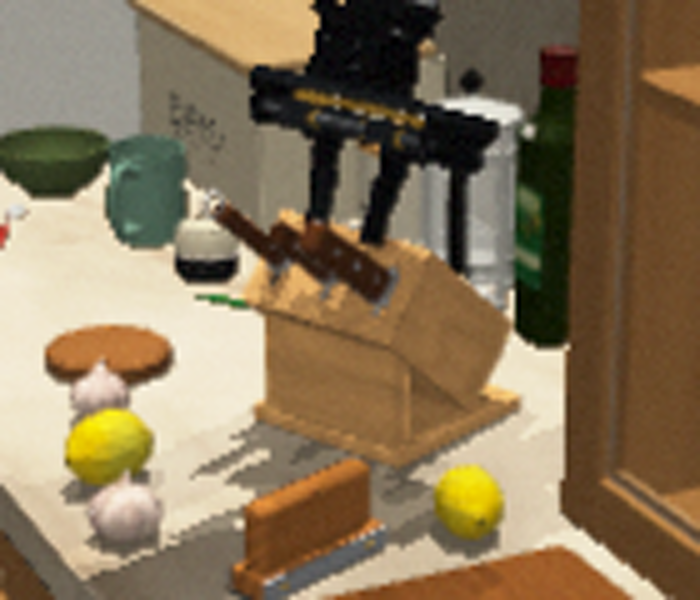

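View pics/w9.png

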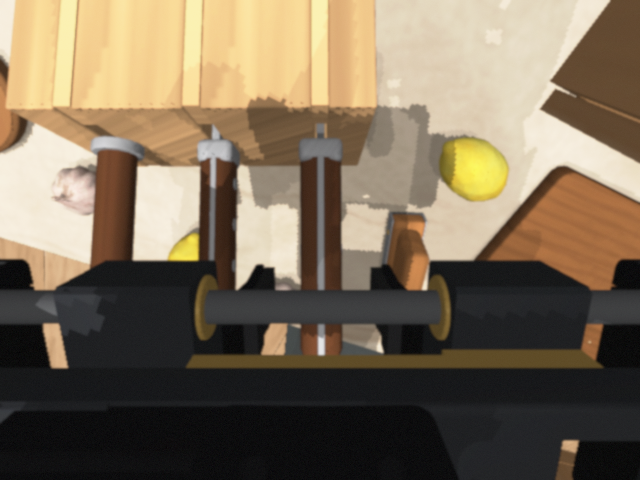

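```bash
python3 - <<'E'
from h import *
s=robot.observe();Rm=R.from_rotvec(s["tcp_rot"]).as_matrix();p=s["position"]
for n,off,k in (("s8",(220,140),5),("w9",(0,0),1)):
    im,K,V=load(n)
    for x in (-.03,.03): print(n,x,((proj(K,V,p+Rm@[x,0,.022])-off)*k).round(0),((proj(K,V,p+Rm@[x,0,-.03])-off)*k).round(0))
    O=np.array([.6047,.3234,.145])+.002*XK
    print("grip",((proj(K,V,O-.068*XK)-off)*k).round(0),"O",((proj(K,V,O)-off)*k).round(0),((proj(K,V,O-.112*XK)-off)*k).round(0))
print(p, Rm.T@(O-.068*XK-p))
E
```

```text
s8 -0.03 [303. 264.] [317. 198.]
s8 0.03 [362. 281.] [377. 214.]
grip [337. 250.] O [381. 287.] [307. 226.]
w9 -0.03 [268. 264.] [251. 304.]
w9 0.03 [374. 264.] [391. 304.]
grip [321. 275.] O [322. 148.] [321. 362.]
[0.55998613 0.30353839 0.19193311] [9.18345100e-05 7.38119842e-06 4.79562076e-03]
```

```bash
python3 - <<'E'
from h import *
im,K,V=load("s8")
a=cv2.resize(im[170:205,265:310],None,fx=9,fy=9,interpolation=cv2.INTER_CUBIC)
a=cv2.convertScaleAbs(a,alpha=1.8,beta=20)
im,K,V=snap("scene","c9")
b=cv2.resize(im[245:315,185:265],None,fx=5,fy=5,interpolation=cv2.INTER_CUBIC);b=cv2.convertScaleAbs(b,alpha=1.5,beta=10)
C=np.zeros((360,800,3),np.uint8);C[:a.shape[0],:a.shape[1]][:,:]=a[:,:405] if a.shape[1]>405 else a;C[:350,400:]=b[:,:400];cv2.imwrite("pics/z12.png",C[:,:,::-1])
E
```

```text
(no output)
```

View pics/z12.png

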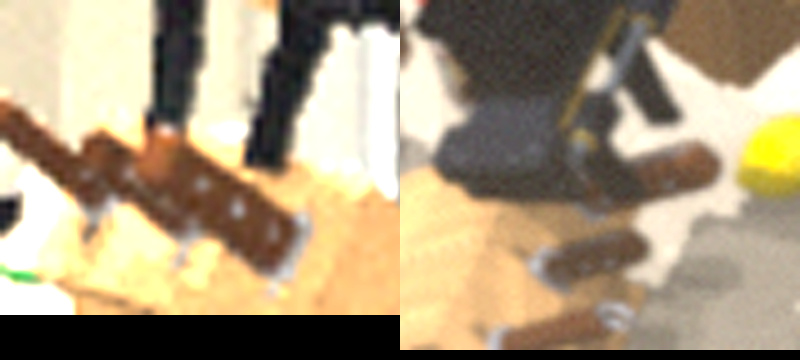

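```bash
python3 - <<'E'
from h import *
im,K,V=load("s4"); p=np.array([.508,-.3108,.174])
for zz in (0,.01,.022,.03):
  for y in (-.016,-.028): print(zz,y,((proj(K,V,p+[0,y,-zz])-[260,220])*4).round(0))
print("scr bottom front ends",[((proj(K,V,[.508+e,-.3108-.018,.1226])-[260,220])*4).round(0) for e in(-.065,.065)])
cv2.imwrite("pics/z13.png",cv2.convertScaleAbs(cv2.resize(im[225:295,335:395],None,fx=8,fy=8,interpolation=2),alpha=1.8,beta=20)[:,:,::-1])
print([((proj(K,V,p+[0,-.02,-zz])-[335,225])*8).round(0) for zz in (0,.022)])
E
```

```text
0 -0.016 [435. 187.]
0 -0.028 [445. 195.]
0.01 -0.016 [434. 200.]
0.01 -0.028 [444. 208.]
0.022 -0.016 [433. 216.]
0.022 -0.028 [443. 223.]
0.03 -0.016 [432. 226.]
0.03 -0.028 [442. 234.]
scr bottom front ends [array([351., 276.]), array([509., 234.])]
[array([277., 339.]), array([273., 396.])]
```

View pics/z13.png

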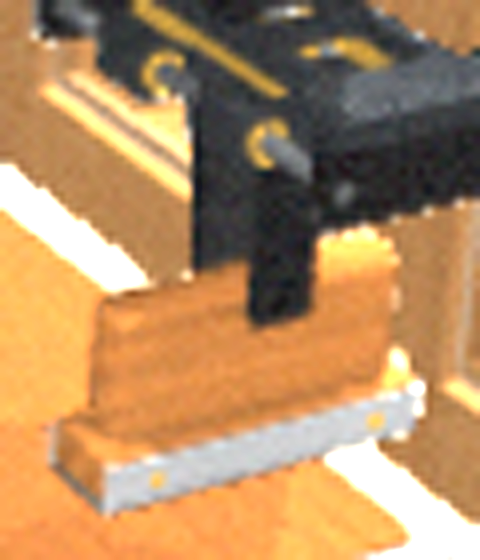

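The side and scene views show fingertips ending about 25 mm short of the stated geometry; the projected scraper points match, so calibration is fine. I'll go 1 cm deeper, which suits either tip length and keeps the body clear, then close and check the gap.

```bash
python3 -m pendant '{"slide":[[0,0,0.4],[0,0,0.8],[0,0,1.0],[0,0,1.0],[0,0,1.0]],"angular":[[0,0,0],[0,0,0],[0,0,0],[0,0,0],[0,0,0]],"claw":[0.05,0.05,0.05,0.05,0.05]}'; python3 - <<'E'
from h import *
st();im,K,V=snap('side','s9')
cv2.imwrite("pics/z14.png",cv2.convertScaleAbs(cv2.resize(im[160:215,260:320],None,fx=8,fy=8,interpolation=2),alpha=1.6,beta=20)[:,:,::-1])
E
```

```text
clock: 17.9
position: [0.5568, 0.302, 0.1821]
tcp_rot: [2.382, -1.542, -0.269]
force: [0.8, -0.6, -0.9]
finger_gap: 0.0456
t 17.9 p [0.5568 0.302  0.1821] F [ 0.8 -0.6 -0.9] gap 0.0456 q [ 0.34  0.74  1.15 -0.03  1.6   1.49]
[[0.409, -0.858, -0.31], [-0.912, -0.385, -0.139], [0.0, 0.34, -0.941]]
```

View pics/z14.png

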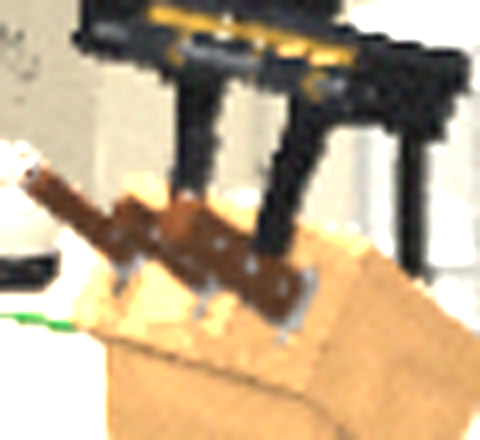

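```bash
python3 -m pendant '{"slide":[[0,0,0],[0,0,0],[0,0,0],[0,0,0],[0,0,0],[0,0,0],[0,0,0],[0,0,0]],"angular":[[0,0,0],[0,0,0],[0,0,0],[0,0,0],[0,0,0],[0,0,0],[0,0,0],[0,0,0]],"claw":[-1,-1,-1,-1,-1,-1,-1,-1]}'; python3 - <<'E'
from h import *
st();snap('wrist','w10')
s=robot.observe();print("t",s["torque"].round(2))
rel(s["position"]-.14*XK,R.from_rotvec(s["tcp_rot"]).as_matrix())
E
```

```text
clock: 18.75
position: [0.5568, 0.3022, 0.1823]
tcp_rot: [2.383, -1.543, -0.269]
force: [-0.1, 0.1, -0.1]
finger_gap: 0.0207
t 18.75 p [0.5568 0.3022 0.1823] F [-0.1  0.1 -0.1] gap 0.0207 q [ 0.34  0.74  1.15 -0.03  1.6   1.49]
[[0.409, -0.858, -0.309], [-0.912, -0.385, -0.139], [0.0, 0.339, -0.941]]
t [ 0.25 -0.17 -0.02]
slide [-0.02 13.14 -4.83] ang [0. 0. 0.] t 18.8
```

View pics/w10.png

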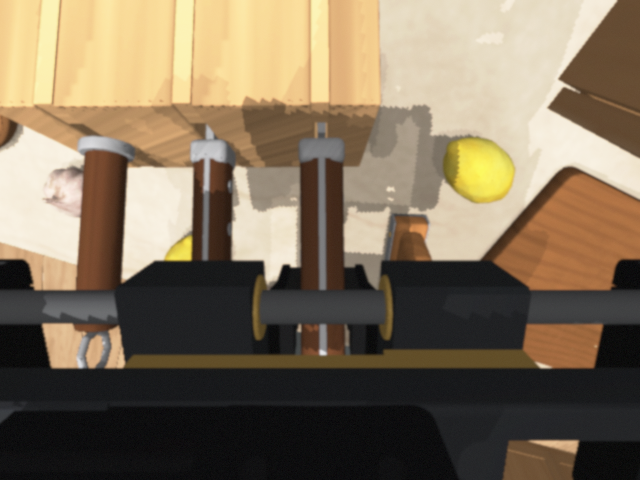

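The jaws closed on the handle with a 20.7 mm gap against the given 21 mm. Now I draw it along the slot.

```bash
python3 -m pendant '{"slide":[[0,0.7,-0.26],[0,1.4,-0.52],[0,2.1,-0.77],[0,2.8,-1.03],[0,3.5,-1.29],[0,4.2,-1.54],[0,4.9,-1.8],[0,5.6,-2.06]],"angular":[[0,0,0],[0,0,0],[0,0,0],[0,0,0],[0,0,0],[0,0,0],[0,0,0],[0,0,0]],"claw":[-1,-1,-1,-1,-1,-1,-1,-1]}'; python3 - <<'E'
from h import *
st();snap('wrist','w11')
s=robot.observe();print("t",s["torque"].round(2)); print(np.linalg.norm(s["position"]-[.5568,.3022,.1823]))
E
```

```text
clock: 19.6
position: [0.5147, 0.2833, 0.2212]
tcp_rot: [2.383, -1.543, -0.269]
force: [-0.1, 0.7, -1.1]
finger_gap: 0.0205
t 19.6 p [0.5147 0.2833 0.2212] F [-0.1  0.7 -1.1] gap 0.0205 q [ 0.33  0.63  1.25 -0.03  1.6   1.48]
[[0.409, -0.858, -0.309], [-0.912, -0.385, -0.139], [0.0, 0.339, -0.941]]
t [ 0.07 -0.16 -0.  ]
0.0614542174755431
```

View pics/w11.png

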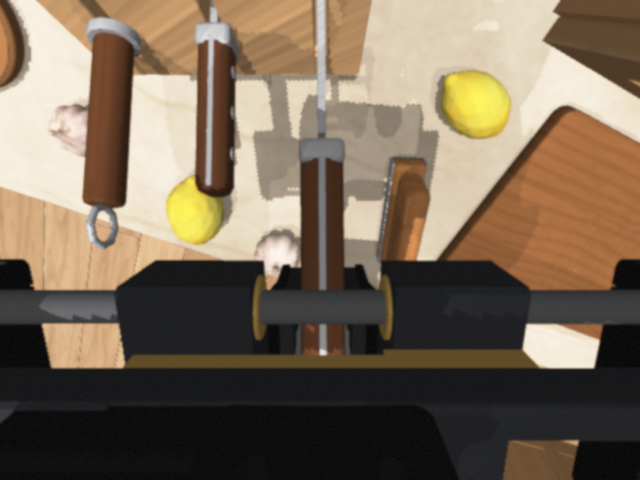

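The knife is coming out with the grip unchanged, the blade visible at column 321, and a force of about 1 N. I keep drawing.

```bash
python3 -m pendant '{"slide":[[0,1.0,-0.37],[0,2.0,-0.74],[0,3.0,-1.1],[0,4.0,-1.47],[0,5.0,-1.84],[0,6,-2.2],[0,7.2,-2.65],[0,8.7,-3.2]],"angular":[[0,0,0],[0,0,0],[0,0,0],[0,0,0],[0,0,0],[0,0,0],[0,0,0],[0,0,0]],"claw":[-1,-1,-1,-1,-1,-1,-1,-1]}';python3 -m pendant '{"slide":[[0,0.8,-0.3],[0,1.2,-0.44],[0,1.2,-0.44]],"angular":[[0,0,0],[0,0,0],[0,0,0]],"claw":[-1,-1,-1]}'; python3 - <<'E'
from h import *
st();snap('wrist','w12');im,K,V=snap('side','s12')
cv2.imwrite("pics/z15.png",cv2.resize(im[110:260,200:360],None,fx=5,fy=4,interpolation=2)[:,:,::-1])
s=robot.observe(); print(np.linalg.norm(s["position"]-[.5568,.3022,.1823]))
E
```

```text
clock: 20.45
position: [0.4485, 0.2537, 0.2822]
tcp_rot: [2.382, -1.542, -0.27]
force: [0.6, -0.1, -1.0]
finger_gap: 0.0206
clock: 20.75
position: [0.4394, 0.2496, 0.2911]
tcp_rot: [2.383, -1.543, -0.269]
force: [0.3, 0.3, -1.7]
finger_gap: 0.0202
t 20.75 p [0.4394 0.2496 0.2911] F [ 0.3  0.3 -1.7] gap 0.0202 q [ 0.32  0.45  1.4  -0.04  1.64  1.47]
[[0.409, -0.858, -0.309], [-0.912, -0.385, -0.139], [0.0, 0.339, -0.941]]
0.1676742208566774
```

View pics/w12.png

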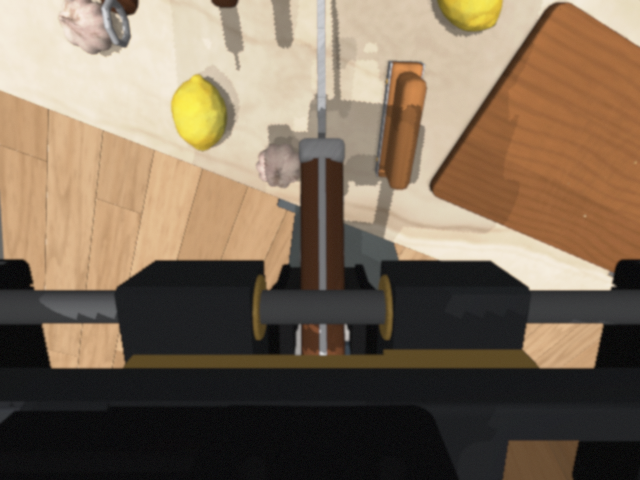

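View pics/z15.png

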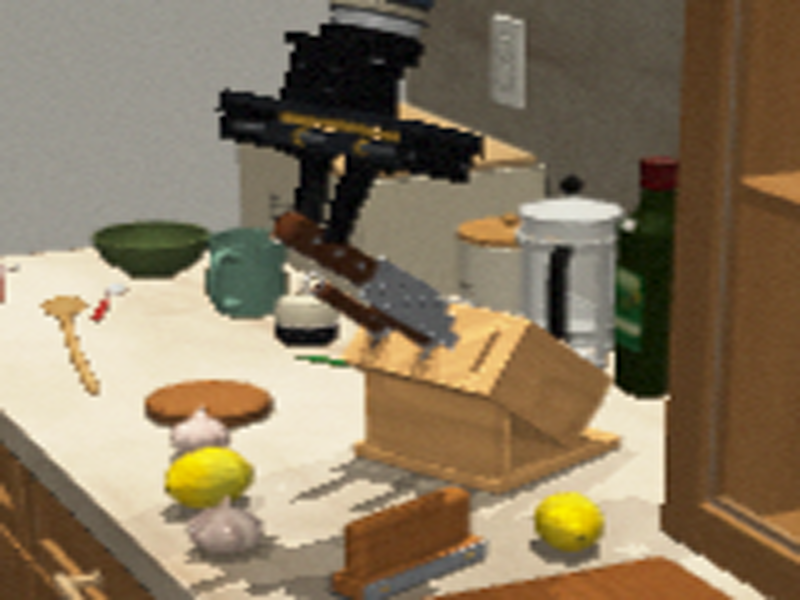

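The knife is fully out, 168 mm drawn, with the point clear and the wrist reading about 1.6 N, which matches its weight. Next I tilt it level.

```bash
python3 -m pendant '{"slide":[[0,0,-1],[0,0,-1],[0,0,-1],[0,0,-1],[0,0,-1],[0,0,-1],[0,0,-1],[0,0,-1]],"angular":[[0.1,0,0],[0.2,0,0],[0.3,0,0],[0.4,0,0],[0.5,0,0],[0.6,0,0],[0.698,0,0],[0.698,0,0]],"claw":[-1,-1,-1,-1,-1,-1,-1,-1]}'; python3 - <<'E'
from h import *
st();im,K,V=snap('side','s13')
cv2.imwrite("pics/z16.png",cv2.resize(im[110:260,200:360],None,fx=5,fy=4,interpolation=2)[:,:,::-1])
snap('wrist','w13')
rel([.439,-.154,.25],tilt(-20))
E
```

```text
clock: 21.65
position: [0.4385, 0.2499, 0.2976]
tcp_rot: [-2.384, 1.543, -0.268]
force: [-1.0, -0.6, -1.3]
finger_gap: 0.0206
t 21.65 p [0.4385 0.2499 0.2976] F [-1.  -0.6 -1.3] gap 0.0206 q [0.26 0.12 1.87 0.08 0.81 1.37]
[[0.409, -0.859, 0.308], [-0.912, -0.385, 0.139], [-0.001, -0.338, -0.941]]
slide [36.79 17.61 -1.13] ang [-0.001  0.     0.002] t 21.75
```

View pics/z16.png

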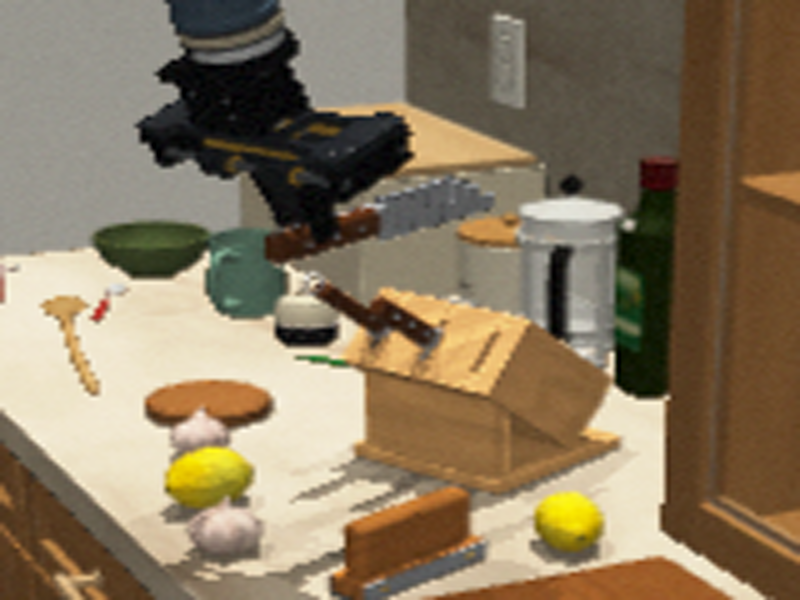

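View pics/w13.png

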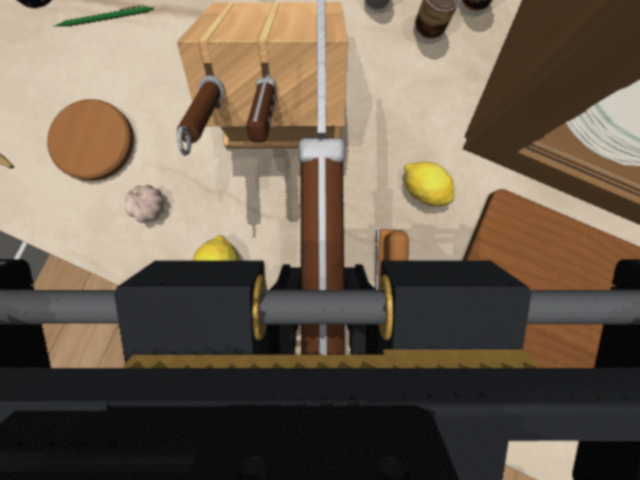

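The knife looks level, edge down, and the block keeps its two other tools. I carry it over the board.

```bash
python3 -m pendant '{"slide":[[4,1.9,0],[8,3.8,0],[12,5.7,0],[16,7.6,0],[20,9.5,0],[24,11.4,0],[28,13.3,0],[32,15.2,0]],"angular":[[0,0,0],[0,0,0],[0,0,0],[0,0,0],[0,0,0],[0,0,0],[0,0,0],[0,0,0]],"claw":[-1,-1,-1,-1,-1,-1,-1,-1]}'; python3 - <<'E'
from h import *
st()
rel([.439,-.154,.142],tilt(-20))
E
```

```text
clock: 22.55
position: [0.4453, -0.103, 0.2481]
tcp_rot: [-2.381, 1.541, -0.275]
force: [0.9, -0.4, -0.8]
finger_gap: 0.0204
t 22.55 p [ 0.4453 -0.103   0.2481] F [ 0.9 -0.4 -0.8] gap 0.0204 q [-0.7   0.16  1.99  0.41  0.87  0.2 ]
[[0.409, -0.857, 0.314], [-0.912, -0.385, 0.139], [0.002, -0.343, -0.939]]
slide [4.38 6.14 9.06] ang [-0.001 -0.001  0.002] t 22.55
```

```bash
python3 -m pendant '{"slide":[[1,1,1],[2,2,2.5],[3,3.5,4.5],[4,5,6.5],[4.4,6,8.3],[4.4,6.1,9],[4.4,6.1,9],[4.4,6.1,9]],"angular":[[0,0,0],[0,0,0],[0,0,0],[0,0,0],[0,0,0],[0,0,0],[0,0,0],[0,0,0]],"claw":[-1,-1,-1,-1,-1,-1,-1,-1]}'; python3 - <<'E'
from h import *
st()
for c in ("side","scene","wrist"):
    im,K,V=snap(c,c+"14")
    if c=="side": cv2.imwrite("pics/z17.png",cv2.resize(im[190:350,220:430],None,fx=3.7,fy=3.7,interpolation=2)[:,:,::-1])
    if c=="scene": cv2.imwrite("pics/z18.png",cv2.resize(im[175:325,230:420],None,fx=4,fy=4,interpolation=2)[:,:,::-1])
E
```

```text
clock: 23.35
position: [0.4403, -0.1546, 0.1431]
tcp_rot: [-2.381, 1.539, -0.276]
force: [-0.4, -0.4, -0.5]
finger_gap: 0.0203
t 23.35 p [ 0.4403 -0.1546  0.1431] F [-0.4 -0.4 -0.5] gap 0.0203 q [-0.81  0.4   2.08  0.58  0.63 -0.13]
[[0.41, -0.856, 0.314], [-0.912, -0.386, 0.139], [0.003, -0.344, -0.939]]
```

View pics/z17.png

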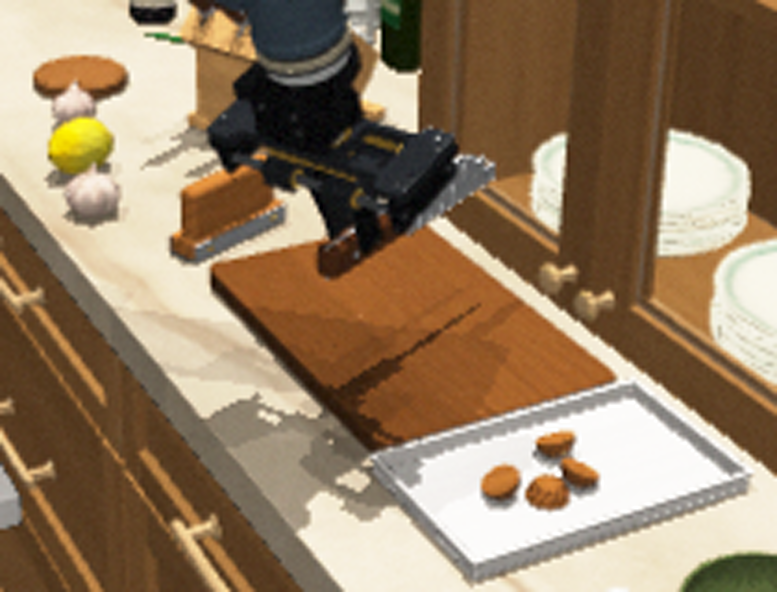

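View pics/z18.png

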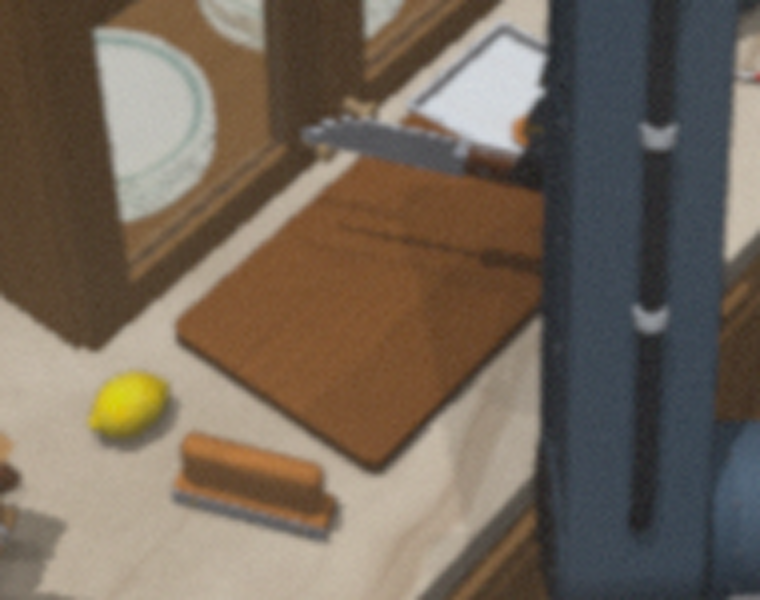

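View pics/wrist14.png

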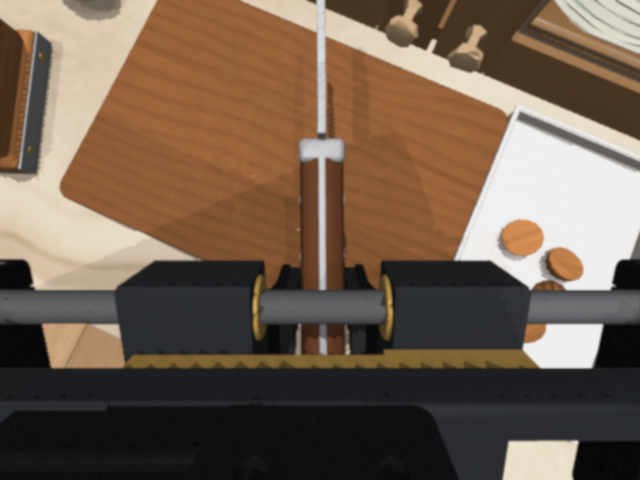

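The knife hangs over the board. The four shells are still in the tray and the scraper stands off the board. I triangulate the point and bolster as a check.

```bash
python3 - <<'E'
from h import *
_,Ks,Vs=load("scene14");_,Kd,Vd=load("side14");_,Kw,Vw=load("wrist14")
tip,e=tri([ray(Ks,Vs,306.3,208),ray(Kd,Vd,353.2,234.6)]);print("tip",tip.round(3),np.round(e,4))
b,e=tri([ray(Ks,Vs,230+463/4,175+146/4),ray(Kw,Vw,322,142)]);print("bolster top",b.round(3),np.round(e,4))
d=tip-b;print("len",np.linalg.norm(d),"elev deg",np.degrees(np.arcsin(d[2]/np.linalg.norm(d))))
s=robot.observe();Rm=R.from_rotvec(s["tcp_rot"]).as_matrix();p=s["position"]
g=p-Rm@[0,0,.005]; B=g+.131*BX; print("pred blade mid",B.round(3),"board frame",(B-[.524,-.084,0]).round(3), "pred tip",(g+.196*BX).round(3),"pred O",(g+.066*BX).round(3))
for n,K,V in (("scene",Ks,Vs),("side",Kd,Vd)):
  print(n,"tip px",proj(K,V,g+.196*BX+.01*Z).round(1),"O px",proj(K,V,g+.066*BX+.014*Z).round(1))
print(s["qvel"].round(4),s["force"].round(2))
E
```

```text
tip [ 0.619 -0.072  0.142] [0.0015 0.0015]
bolster top [ 0.497 -0.129  0.161] [0.0025 0.0025]
len 0.13618333671942803 elev deg -8.127033176249322
pred blade mid [ 0.558 -0.102  0.148] board frame [ 0.034 -0.018  0.148] pred tip [ 0.617 -0.075  0.148] pred O [ 0.499 -0.128  0.148]
scene tip px [307. 204.] O px [344.6 210.7]
side tip px [353.1 230.8] O px [329.4 242.9]
[-0.0017 -0.0042  0.0061  0.0011 -0.0024 -0.0046] [ 0.11 -0.02 -2.13]
```

The blade centre is at about (0.558, -0.102, 0.147), near the middle of the board, with the edge about 10 cm above it and roughly level. I let it settle and then hand in.

```bash
python3 -m pendant '{"slide":[[0,0,0],[0,0,0],[0,0,0],[0,0,0],[0,0,0]],"angular":[[0,0,0],[0,0,0],[0,0,0],[0,0,0],[0,0,0]],"claw":[-1,-1,-1,-1,-1]}'; python3 - <<'E'
from h import *
a=load("wrist14")[0];b,_,_=snap("wrist","w15");print("img diff",np.abs(a.astype(int)-b)[:250].mean());st()
print(robot.job_done())
E
```

```text
clock: 24.0
position: [0.44, -0.1543, 0.1437]
tcp_rot: [-2.382, 1.539, -0.278]
force: [0.7, -0.4, -2.0]
finger_gap: 0.0205
img diff 0.9508604166666667
t 24.05 p [ 0.44   -0.1543  0.1436] F [-0.4  0.2 -1.2] gap 0.0208 q [-0.81  0.39  2.08  0.59  0.63 -0.14]
[[0.41, -0.856, 0.315], [-0.912, -0.386, 0.138], [0.004, -0.344, -0.939]]
the job is handed in; nothing more can be done
None
```

I wiped all four shells into the tray with the held scraper and stood the scraper back on the worktop off the board. I then drew the cook's knife and handed the job in at 24 s, with the knife held level, edge down, over the board. No verdict was reported.

**Last checks**
- **Shells and scraper:** the images show all four shells in the tray. The scraper stands upright off the board, let go.
- **Block:** the other two tools are still in it.
- **Knife grip:** the finger gap is 0.0205 m and steady, and the arm is at rest.
- **Knife position:** the middle of the blade is at about (0.558, -0.102, 0.147), close to the middle of the board. That puts the edge about 10 cm above it.

**What disagreed**
- **Fingertips:** in the side and scene views they ended about 25 mm short of the stated 22 mm ahead of the TCP. I gripped the handle 1 cm deeper to suit either length, and the jaws closed to 20.7 mm on the 21 mm handle.
- **Levelness:** a line from the bolster top to the knife's point came out 8 degrees below level. I didn't resolve how much of that is just the blade's shape; comparing heights on the knife's axis suggests a few degrees at most. Both are inside the 15 degree limit.
- **Board yaw:** the two views gave about 0.03 and 0.005 rad, too small to matter here.

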